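# Load the bottle labeller and hold its key switch turned

## Task

Lay the small bottle from the wooden cradle level on the labeller's four rubber rollers, its neck in the fork, setting it down rather than dropping it, and leave it there. Then take the machine's key out of the wooden block, push it fully home into the key switch on the control box (its pins are sticky, so wiggle it a little as it goes in) and only then turn it clockwise a quarter turn to the stop. The switch springs back, so finish while still gripping the key and holding it turned; leave everything else on the table where it is.

Things in the scene. Friction and masses are not known exactly. Their poses are not given: they have to be found in the camera images.
- bottle: small filled wine bottle, no label, white capsule on the neck, lying in the wooden cradle, its axis level 54 mm above the table. Straight body 56 mm in diameter and 140 mm long, then shoulder and 28 mm neck; 220 mm long, about 0.6 kg. Origin: on the axis, mid of the straight body; it balances about 10 mm from there towards the neck. y axis: along the bottle to the mouth.
- bottle_mouth (a point): the middle of the bottle's closed mouth, 150 mm from the bottle's origin along its axis.
- cradle: wooden cradle that carries the bottle at the start (fixed), 110 x 135 x 47 mm. Origin under its middle on the table, y along the bottle. Its two pairs of V cheeks stand at y = -50 and +50 mm, 18 mm thick; between them the bottle's middle is free down to the 12 mm base board. (The two big labelled bottles lying at the far edge of the table are not part of the job.)
- seat (a point): where a properly laid bottle has its origin: mid of the roller bed, on the bottle's axis, 95 mm above the table. y runs along the bed to the neck fork, z up. Four rubber rollers, 24 mm in diameter, 14 mm wide, lie at x = -22 and +22 mm, y = -50 and +50 mm, tops 21 mm below the seat; between them only two 10 mm shafts 33 mm below the seat. Free to x = -57 and +65 mm.
- fork (a point): midway between the prong tops of the fork that takes the bottle's neck, at y = +120 mm from the seat and 9 mm above it; prongs 40 mm apart along x.
- end_plate (a point): middle of the top edge of the upright plate at the other end of the bed, its inner face at y = -85 mm from the seat, 15 mm clear of the bottle's bottom when centred; its top is 17 mm above the seat.
- labeller: stainless bench-top bottle labeller (fixed), about 430 mm long (y), 250 mm deep (x), grey control box on its right (-y) end, top 80 mm above the table. The label roll behind the bed reaches 145 mm above the table. Origin on the table, straight below the seat.
- block: drilled wooden block that holds the key (fixed), 115 x 50 x 45 mm; its origin on the table under the key. The key's slot (7 x 15 mm, 37 mm deep) is cut in its top; a pencil stub and a scriber stand in it 70 mm from the key along +x, up to 40 mm above the block.
- key: the machine's key, standing in the block, blade down. Flat black head 9 mm thick (x), 26 mm wide (y), 38 mm tall (z); steel blade 4 mm thick, 12 mm wide, 32 mm long with a V point; 30 g; goes in either way round. Origin where blade and head meet: head from z = 0 to +38 mm, blade's point at z = -32 mm. At the start the head rests on the block's top, 45 mm above the table.
- keyway (a point): middle of the slot's mouth in the face of the turning brass plug on the control box, 90 mm above the table. z up, y along the slot; it turns with the plug. Slot 5.5 x 13.5 mm with a 2 mm chamfer, deeper than the blade. Home, the head's underside lies on the face with the key's origin at this point. A red stop button stands 100 mm away, up to 33 mm above the box.
- pins (a point): the middle of the key switch's four sticky pins, 14 mm below the slot's mouth. In opposite pairs, 10 and 18 mm down, they reach 3 mm into the slot from its narrow ends; each slides back along the slot at about 10 N and stays where it is pushed. At each pair a straight push needs some 15 to 30 N; wiggled about 1 mm to and fro along the slot the blade goes in with 8 to 15 N.
- plug (a joint): angle of the key switch's plug: 0 at rest, 1.571 rad (a quarter turn, clockwise seen from above) at its stop. A spring drives it back: about 0.02 Nm at rest, 0.13 Nm at the stop. The blade has about 0.13 rad of play in the slot, so the key must be turned that much more than the plug.
- label_roll: a roll of labels standing on the table, 100 mm across, 60 mm high; leave it alone. Origin under its middle.
- tall_bottle: a labelled full-size bottle standing upright, 74 mm across, 300 mm tall; leave it alone. Origin under its middle.
- mug: a white mug, 76 mm across, 90 mm high; leave it alone. Origin under its middle.
- brush: a flat label brush lying on the table, 180 mm long along its x, 42 mm wide, 20 mm high; leave it alone. Origin under its middle.
- pencil: a flat carpenter's pencil lying on the table, 165 mm long; leave it alone. Origin under its middle.
- cap_tin: a round tin, 68 mm across, 67 mm high; leave it alone. Origin under its middle.
- scraper: a scraper with a wooden handle lying on the table, 250 mm long along its x, blade 65 mm wide; leave it alone. Origin under its middle.

How it is judged:
By the outcome, as a careful person would: the job done as asked, in the order asked, and still so for the second after the job is handed in, while the arm keeps its last pose, push and grip.
It also fails if it takes over 72 s, if anything falls off the work surface, if the arm or the gripper's body presses on something with over 40 N, if the wrist force passes 120 N, or if a joint passes its speed limit or range.

## Robot

A 6-joint arm with a two-finger parallel gripper is mounted at the origin on the work surface. World frame = base frame: x ahead of the robot, y to its left, z up, the work surface at z = 0. Lengths are in m, angles in degrees, forces in N, time in s.
With the tool pointing down it reaches from about 0.35 to 0.975 m from the base axis. Payload 17.4 kg.
Tool frame: the origin (TCP) lies midway between the tips of the shut fingers; the grasp point (between the pads) lies 19 mm behind it; z points along the fingers, y is the line along which they close (so a half turn about z gives the same grasp; the last joint's range is limited). The gripper opens to 85 mm and grips with 20 to 120 N. Pads are 22 mm wide; open, the fingers measure 114 mm over their backs; the gripper's body (76 mm by 85 mm) begins 54 mm behind the grasp point. The pads swing forward as they close: fully open they stand 13 mm farther back than shut.
Start: joints at [69.855, 6.646, 82.598, -0, 90.757, -2.166], TCP at [0.208, 0.642, 0.231] pointing down, gripper open.
Joint ranges: [-162.19, 162.19], [-47.58, 125.68], [4.15, 143.07], [-65.23, 245.23], [0.69, 171.88], [-170.13, 170.13]. Speed limits (degrees/s): [108.29, 108.29, 127.2, 180, 180, 180].

## Interface

Orientations are given as a 3x3 rotation matrix whose columns are the frame's x, y, z axes.
In Python, from rig import * gives the robot as it stands.
- The arm moves only by the tool arm_command, never from a script. Its argument "rows" is a list of rows, each a list of 6 numbers: the shift along the tool's x, y, z in units of 30 mm (1.0 is 30 mm), then the turn, a rotation vector about the tool's x, y, z in units of 10 degrees (1.0 is 10 degrees). A call has 1 to 5 rows; each row shifts and turns the commanded pose from where the row before left it, along the tool's axes as they then stand; what a row does not reach is not made up. A row lasts 1/8 s, in which the tool goes at most 62.5 mm and 10.7 degrees, less where a joint would pass 70% of its speed; a pose out of reach is approached as far as the arm can. A call is refused whole if a number of a shift passes 1 or a number of a turn 1, either way. A call with a gripper value outside its range is refused whole. "grip" is the opening in per cent of the stroke, from 0 (shut) to 100 (fully open), set as the call begins (left out, the last holds). The fingers move at their own pace and stop on an object; the grip force is fixed at half the most. Time passes only in rows, so rows that do not move let the fingers close. It gives the time, the measured TCP pose, the force, the opening and the grip force at its end, in the units of the state.
- observe(): the state, without advancing time (a new reading comes with each control period).
- read_camera(name): name is "scene" or "top" or "wrist"; returns the picture (420x560x3 uint8, blue, green, red); there is no depth.
- calibration(name): a dict with "fov_y" (degrees; the focal length in pixels is half the picture's height over the tangent of half this angle, whatever the lens; pixels are square), "cx", "cy" (the principal point, pixels), "view" (4x4, takes a point from world to camera coordinates). Camera axes: x right, y up, looking along -z (the intrinsics and any distortion apply to the point x, -y, -z); pixel columns grow to the right and rows downward; lengths in m; the calibration is good to about 2 mm. A picture is of the moment at which its call begins: read the wrist's pose just before it. calibration takes no time and is no camera call; for the wrist camera it gives the pose at the moment of the call.
- job_done(): hands the job in; it is judged then, once.
The state is a dict: "time_s": time; "q": joint angles; "dq": joint speeds; "effort": joint torques, N m; "eef_pos": TCP position; "ee_rot": TCP orientation; "wrist_force": force on the tool from outside, world axes, zero at the start; "moment": the same for the moment, N m; "gripper_width": opening from 0.0 (shut) to 1.0 (fully open); "gripper_force": force on a finger pad.
Only numpy, scipy, OpenCV 4.12 (cv2) and the standard library are available. Lean on these libraries where they do the work, as an engineer would, in place of code of your own. Each camera call takes 0.05 s, during which the arm holds its last target. There are 200 camera calls.

## Working session

There is one attempt and no reset: what is moved stays moved. The work goes in short steps, Python scripts to look and compute and a tool call to move; the robot and the scene stay as the last step left them, time stands still between calls to the robot, and variables do not carry over. Pictures are saved under pics/ and viewed, at most 11 in all, crops included, and the job is handed in when it is done.

Besides the shell and the picture viewer there is one more tool, called after "Call:" in YAML: its name, and indented under it one key for each argument. arm_command: Moves the arm, as the interface text tells. Its arguments: {"type":"object","properties":{"rows":{"type":"array","items":{"type":"array","items":{"type":"number"}}},"grip":{"type":"number"}},"required":["rows"]}

```bash
ls; mkdir -p pics; python3 - <<'E'
from rig import *
import cv2,numpy as np
s=observe();print(s)
for n in("scene","top","wrist"):
    im=read_camera(n);c=calibration(n);cv2.imwrite(f"pics/{n}0.png",im)
    print(n,{k:(np.round(v,4).tolist() if k=="view" else v) for k,v in c.items()})
E
```

```text
pics
{'time_s': 0.0, 'q': array([ 6.98533579e+01,  6.67366891e+00,  8.26356787e+01, -4.18698041e-04,
        9.07566503e+01, -2.16559620e+00]), 'dq': array([-0.05018756,  0.12692101,  0.04893185,  0.07517726, -0.00146861,
        0.05261788]), 'effort': array([-3.36742676e-03, -7.31989646e+01, -6.32483912e+01, -3.94438803e-05,
        6.38463185e-03,  5.03782402e-06]), 'eef_pos': array([0.20831637, 0.64184902, 0.23056827]), 'ee_rot': array([[-9.51158655e-01,  3.08702220e-01, -3.89875107e-04],
       [ 3.08702464e-01,  9.51158038e-01, -1.08391761e-03],
       [ 3.62250689e-05, -1.15133302e-03, -9.99999337e-01]]), 'wrist_force': array([-0.00222142,  0.79398562,  0.19720524]), 'moment': array([0.0208889 , 0.04910922, 0.04232517]), 'gripper_force': 0.0, 'gripper_width': 0.9987617605696577}
scene {'fov_y': 52.43883027333587, 'cx': 280.78401524509724, 'cy': 208.95262288962942, 'view': [[-0.5714, 0.8206, 0.0127, 0.3506], [-0.4377, -0.3178, 0.8411, 0.1409], [0.6942, 0.475, 0.5408, -1.4871], [0.0, 0.0, 0.0, 1.0]]}
top {'fov_y': 44.723684201082264, 'cx': 269.5503603868794, 'cy': 203.42931448816836, 'view': [[-0.0065, -0.9999, -0.0094, -0.0242], [0.9967, -0.0073, 0.0808, -0.547], [-0.0808, -0.0089, 0.9967, -1.37], [0.0, 0.0, 0.0, 1.0]]}
wrist {'fov_y': 59.04285377960714, 'cx': 273.4485185558838, 'cy': 212.1164893073388, 'view': [[0.308, 0.9514, -0.002, -0.6751], [-0.9001, 0.2907, -0.3245, 0.0438], [-0.3081, 0.1017, 0.9459, -0.3819], [0.0, 0.0, 0.0, 1.0]]}
```

View pics/top0.png

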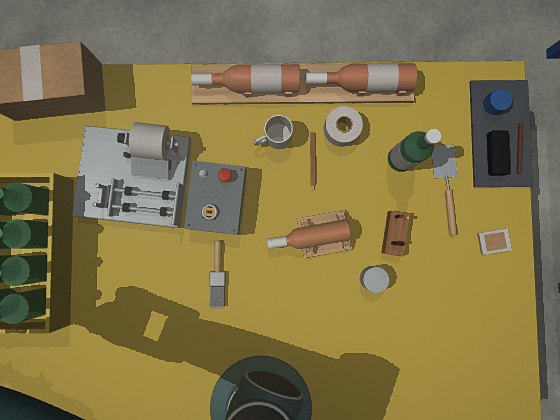

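View pics/scene0.png

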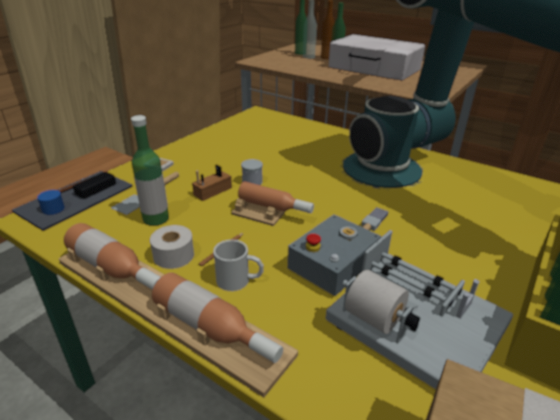

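```bash
cat > h.py <<'E'
import numpy as np,cv2
def ray(c,u,v,H=420):
    f=H/2/np.tan(np.radians(c["fov_y"]/2)); V=np.array(c["view"])
    d=V[:3,:3].T@np.array([(u-c["cx"])/f,-(v-c["cy"])/f,-1.]); o=-V[:3,:3].T@V[:3,3]
    return o,d/np.linalg.norm(d)
def onz(c,u,v,z):
    o,d=ray(c,u,v); return o+d*(z-o[2])/d[2]
def proj(c,p,H=420):
    f=H/2/np.tan(np.radians(c["fov_y"]/2)); V=np.array(c["view"])
    q=V[:3,:3]@np.asarray(p,float)+V[:3,3]; return c["cx"]+f*q[0]/-q[2], c["cy"]-f*q[1]/-q[2]
def tri(obs):
    A=np.zeros((3,3));b=np.zeros(3)
    for c,u,v in obs:
        o,d=ray(c,u,v);P=np.eye(3)-np.outer(d,d);A+=P;b+=P@o
    p=np.linalg.solve(A,b)
    return p,[np.hypot(*(np.array(proj(c,p))-(u,v))) for c,u,v in obs]
E
python3 - <<'E'
from rig import *
from h import *
a=cv2.imread("pics/top0.png")
crop=lambda x,y,w,h,s:cv2.resize(a[y:y+h,x:x+w],None,fx=s,fy=s,interpolation=cv2.INTER_CUBIC)
m=np.vstack([crop(70,120,200,75*2-30,4)[:, :800],np.hstack([crop(250,200,200,70,4)])])[:800]
cv2.imwrite("pics/crop1.png",cv2.resize(m,(600,int(m.shape[0]*.75))));print(m.shape)
c=calibration("top")
for n,u,v,z in[("mouth",268,243,.054),("bot",350,230,.054),("fork",100,195,.1),("endp",183,205,.1),("plug",209,212,.09),("block",397,233,.045)]:print(n,onz(c,u,v,z).round(3))
E
```

```text
(760, 800, 3)
mouth [ 0.439 -0.023  0.054]
bot [ 0.472 -0.241  0.054]
fork [0.566 0.41  0.1  ]
endp [0.538 0.194 0.1  ]
plug [0.52  0.129 0.09 ]
block [ 0.463 -0.367  0.045]
```

View pics/crop1.png

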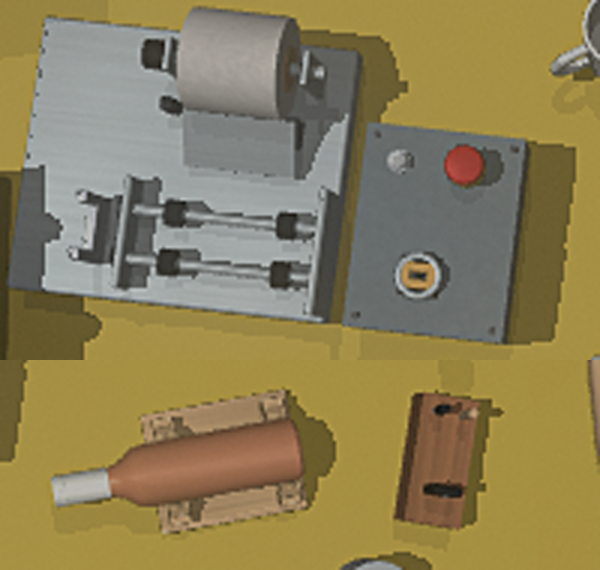

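```bash
cat >> h.py <<'E'
from scipy.spatial.transform import Rotation as Ro, Slerp
def Rdown(yaw): # tool z down, tool x at world yaw (deg)
    c,s=np.cos(np.radians(yaw)),np.sin(np.radians(yaw)); return np.array([[c,s,0],[s,-c,0],[0,0,-1.]])
def plan(p0,R0,wps,vmax=.97,wmax=.97):
    """wps: list of (pos,R); straight lines + slerp; prints rows"""
    P=np.array(p0,float);R=np.array(R0)
    for p,Rt in wps:
        p=np.array(p,float); d=p-P; w=Ro.from_matrix(R.T@Rt).as_rotvec()
        n=max(1,int(np.ceil(max(np.abs(d).max()*1.2/(.03*vmax) if 0 else np.linalg.norm(d)/(.03*vmax),np.degrees(np.linalg.norm(w))/(10*wmax)))))
        r0=R.copy();Pst=P.copy();rows=[]
        for i in range(1,n+1):
            Rn=r0@Ro.from_rotvec(w*i/n).as_matrix(); pn=Pst+d*i/n
            sh=R.T@(pn-P)/.03; tw=np.degrees(Ro.from_matrix(R.T@Rn).as_rotvec())/10
            sh=sh.round(2);tw=tw.round(2)
            rows.append([float(x)+0. for x in (*sh,*tw)])
            P=P+R@(sh*.03);R=R@Ro.from_rotvec(np.radians(tw*10)).as_matrix()
        print(f"-- to {p.round(4)} n={n}"); 
        for i in range(0,n,5): print(str(rows[i:i+5]).replace(" ",""))
    return P,R
def plan_now(s,wps,**k): return plan(s["eef_pos"],s["ee_rot"],wps,**k)
E
python3 - <<'E'
from rig import *
from h import *
s=observe()
plan_now(s,[((.28,.42,.31),Rdown(122)),((.50,.28,.32),Rdown(82.6))])
E
```

```text
-- to [0.28 0.42 0.31] n=9
[[-0.51,-0.7,-0.29,0.0,0.0,0.44],[-0.55,-0.66,-0.3,0.0,0.0,0.45],[-0.61,-0.61,-0.29,0.0,0.0,0.44],[-0.66,-0.57,-0.29,0.0,0.0,0.45],[-0.69,-0.51,-0.29,0.0,0.0,0.44]]
[[-0.74,-0.46,-0.3,0.0,0.0,0.45],[-0.76,-0.39,-0.29,0.0,0.0,0.44],[-0.8,-0.34,-0.29,0.0,0.0,0.45],[-0.82,-0.28,-0.3,0.0,0.0,0.44]]
-- to [0.5  0.28 0.32] n=9
[[-0.87,0.42,-0.04,0.0,0.0,0.44],[-0.84,0.48,-0.03,0.0,0.0,0.44],[-0.8,0.54,-0.04,0.0,0.0,0.43],[-0.75,0.61,-0.04,0.0,0.0,0.44],[-0.71,0.65,-0.03,0.0,0.0,0.44]]
[[-0.65,0.72,-0.04,0.0,0.0,0.44],[-0.6,0.75,-0.04,0.0,0.0,0.44],[-0.53,0.81,-0.03,0.0,0.0,0.43],[-0.48,0.84,-0.04,0.0,0.0,0.44]]
```

Call:
arm_command:
  rows:
    - [-0.51,-0.7,-0.29,0,0,0.44]
    - [-0.55,-0.66,-0.3,0,0,0.45]
    - [-0.61,-0.61,-0.29,0,0,0.44]
    - [-0.66,-0.57,-0.29,0,0,0.45]
    - [-0.69,-0.51,-0.29,0,0,0.44]

```text
time_s: 0.78
eef_pos: [0.2483, 0.5179, 0.2752]
ee_rot: [[-0.762, 0.647, -0.0], [0.647, 0.762, -0.0], [-0.0, -0.0, -1.0]]
wrist_force: [0.1, -0.1, 0.3]
gripper_width: 0.997
gripper_force: 0.0
```

Call:
arm_command:
  rows:
    - [-0.74,-0.46,-0.3,0,0,0.45]
    - [-0.76,-0.39,-0.29,0,0,0.44]
    - [-0.8,-0.34,-0.29,0,0,0.45]
    - [-0.82,-0.28,-0.3,0,0,0.44]

```text
time_s: 1.27
eef_pos: [0.2801, 0.419, 0.3106]
ee_rot: [[-0.528, 0.849, -0.0], [0.849, 0.528, -0.0], [-0.0, -0.0, -1.0]]
wrist_force: [-0.4, -0.0, 1.4]
gripper_width: 0.998
gripper_force: 0.0
```

Call:
arm_command:
  rows:
    - [-0.87,0.42,-0.04,0,0,0.44]
    - [-0.84,0.48,-0.03,0,0,0.44]
    - [-0.8,0.54,-0.04,0,0,0.43]
    - [-0.75,0.61,-0.04,0,0,0.44]
    - [-0.71,0.65,-0.03,0,0,0.44]

```text
time_s: 1.9
eef_pos: [0.4028, 0.3415, 0.3158]
ee_rot: [[-0.173, 0.985, -0.0], [0.985, 0.173, -0.0], [-0.0, -0.0, -1.0]]
wrist_force: [-0.6, -0.1, 0.1]
gripper_width: 1.001
gripper_force: 0.0
```

Call:
arm_command:
  rows:
    - [-0.65,0.72,-0.04,0,0,0.44]
    - [-0.6,0.75,-0.04,0,0,0.44]
    - [-0.53,0.81,-0.03,0,0,0.43]
    - [-0.48,0.84,-0.04,0,0,0.44]

```text
time_s: 2.4
eef_pos: [0.5008, 0.2794, 0.3202]
ee_rot: [[0.131, 0.991, -0.0], [0.991, -0.131, -0.0], [-0.0, -0.0, -1.0]]
wrist_force: [0.5, -0.6, 0.3]
gripper_width: 1.001
gripper_force: 0.0
```

```bash
cat > snap.py <<'E'
import sys,pickle
from rig import *
from h import *
n=sys.argv[1]
s=observe();c=calibration("wrist");im=read_camera("wrist")
cv2.imwrite(f"pics/{n}.png",im);pickle.dump((c,s),open(f"pics/{n}.pkl","wb"))
s=observe();print(s["time_s"],s["eef_pos"].round(4),s["ee_rot"].round(4).tolist(),s["q"].round(1))
E
python3 snap.py lab1
python3 - <<'E'
from rig import *
from h import *
s=observe()
plan_now(s,[((.49,.17,.25),Rdown(82.6))])
E
```

```text
2.45 [0.5028 0.2778 0.3199] [[0.1363, 0.9907, -0.0], [0.9907, -0.1363, -0.0011], [-0.0011, 0.0001, -1.0]] [26.4 -6.4 87.6 -0.1 98.9 34.2]
-- to [0.49 0.17 0.25] n=5
[[-0.72,0.01,0.47,0.0,0.0,-0.01],[-0.73,0.02,0.46,0.0,0.0,-0.01],[-0.72,0.01,0.47,0.0,0.0,-0.01],[-0.72,0.01,0.47,0.0,0.01,0.0],[-0.73,0.0,0.46,0.0,0.0,-0.01]]
```

View pics/lab1.png

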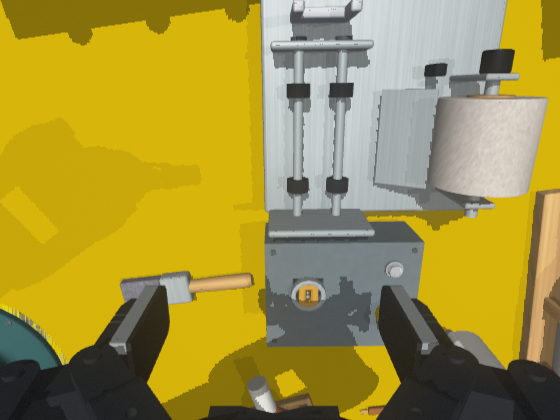

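```bash
python3 - <<'E'
from rig import *
from h import *
plan_now(observe(),[((.60,.34,.30),Rdown(82.6)),((.50,.08,.22),Rdown(85)),((.455,-.19,.24),Rdown(98.6))])
E
```

```text
-- to [0.6  0.34 0.3 ] n=5
[[0.5,0.59,0.13,0.0,0.0,-0.01],[0.5,0.58,0.13,0.0,0.0,-0.01],[0.49,0.59,0.14,0.0,0.0,-0.01],[0.5,0.59,0.13,0.0,0.01,0.0],[0.5,0.58,0.13,0.0,0.0,-0.01]]
-- to [0.5  0.08 0.22] n=10
[[-0.9,-0.22,0.27,0.0,0.0,-0.02],[-0.91,-0.22,0.26,0.0,0.0,-0.03],[-0.9,-0.23,0.27,0.0,0.0,-0.02],[-0.9,-0.22,0.26,0.0,0.0,-0.03],[-0.9,-0.24,0.27,0.0,0.0,-0.02]]
[[-0.89,-0.23,0.27,0.0,0.0,-0.03],[-0.9,-0.25,0.26,0.0,0.0,-0.02],[-0.9,-0.24,0.27,0.0,0.0,-0.02],[-0.89,-0.25,0.26,0.0,0.0,-0.03],[-0.9,-0.25,0.27,0.0,0.0,-0.02]]
-- to [ 0.455 -0.19   0.24 ] n=10
[[-0.91,-0.07,-0.07,0.0,0.0,-0.14],[-0.91,-0.09,-0.06,0.0,0.0,-0.13],[-0.9,-0.12,-0.07,0.0,0.0,-0.14],[-0.9,-0.13,-0.07,0.0,0.0,-0.14],[-0.9,-0.16,-0.07,0.0,0.0,-0.13]]
[[-0.9,-0.18,-0.06,0.0,0.0,-0.14],[-0.89,-0.2,-0.07,0.0,0.0,-0.13],[-0.88,-0.22,-0.07,0.0,0.0,-0.14],[-0.88,-0.24,-0.06,0.0,0.0,-0.14],[-0.88,-0.26,-0.07,0.0,0.0,-0.13]]
```

Call:
arm_command:
  rows:
    - [0.5,0.59,0.13,0,0,-0.01]
    - [0.5,0.58,0.13,0,0,-0.01]
    - [0.5,0.59,0.13,0,0,-0.01]
    - [0.5,0.59,0.13,0,0,0]
    - [0.5,0.58,0.13,0,0,-0.01]

```text
time_s: 3.08
eef_pos: [0.5972, 0.3438, 0.3004]
ee_rot: [[0.121, 0.993, -0.0], [0.993, -0.121, -0.0], [-0.0, -0.0, -1.0]]
wrist_force: [0.4, -0.3, -0.3]
gripper_width: 1.003
gripper_force: 0.0
```

```bash
python3 snap.py lab2
```

```text
3.125 [0.5985 0.3448 0.2989] [[0.121, 0.9926, -0.0013], [0.9926, -0.121, -0.0006], [-0.0008, -0.0013, -1.0]] [27.8  8.1 74.8  0.  97.2 34.8]
```

Call:
arm_command:
  rows:
    - [-0.9,-0.22,0.27,0,0,-0.02]
    - [-0.91,-0.22,0.26,0,0,-0.03]
    - [-0.9,-0.23,0.27,0,0,-0.02]
    - [-0.9,-0.22,0.26,0,0,-0.03]
    - [-0.9,-0.24,0.27,0,0,-0.02]

```text
time_s: 3.75
eef_pos: [0.5471, 0.212, 0.2606]
ee_rot: [[0.1, 0.995, -0.0], [0.995, -0.1, -0.0], [-0.0, -0.0, -1.0]]
wrist_force: [0.6, -0.0, -0.5]
gripper_width: 1.003
gripper_force: 0.0
```

Call:
arm_command:
  rows:
    - [-0.89,-0.23,0.27,0,0,-0.03]
    - [-0.9,-0.25,0.26,0,0,-0.02]
    - [-0.9,-0.24,0.27,0,0,-0.02]
    - [-0.89,-0.25,0.26,0,0,-0.03]
    - [-0.9,-0.25,0.27,0,0,-0.02]

```text
time_s: 4.38
eef_pos: [0.4982, 0.0816, 0.2207]
ee_rot: [[0.079, 0.997, -0.0], [0.997, -0.079, -0.0], [-0.0, -0.0, -1.0]]
wrist_force: [0.7, -0.2, 0.0]
gripper_width: 0.998
gripper_force: 0.0
```

```bash
python3 snap.py plug1
```

```text
4.425 [0.4973 0.0795 0.2197] [[0.0799, 0.9968, -0.0013], [0.9968, -0.0799, -0.0011], [-0.0012, -0.0012, -1.0]] [ 6.200e+00 -1.490e+01  1.041e+02 -1.000e-01  9.090e+01  1.080e+01]
```

Call:
arm_command:
  rows:
    - [-0.91,-0.07,-0.07,0,0,-0.14]
    - [-0.91,-0.09,-0.06,0,0,-0.13]
    - [-0.9,-0.12,-0.07,0,0,-0.14]
    - [-0.9,-0.13,-0.07,0,0,-0.14]
    - [-0.9,-0.16,-0.07,0,0,-0.13]

```text
time_s: 5.05
eef_pos: [0.477, -0.0535, 0.2313]
ee_rot: [[-0.04, 0.999, -0.0], [0.999, 0.04, -0.0], [-0.0, -0.0, -1.0]]
wrist_force: [-0.5, 0.5, -0.5]
gripper_width: 0.996
gripper_force: 0.0
```

```bash
python3 snap.py bot1
```

```text
5.1 [ 0.4767 -0.0556  0.2316] [[-0.0401, 0.9992, 0.0], [0.9992, 0.0401, -0.0011], [-0.0011, -0.0, -1.0]] [-9.700e+00 -1.830e+01  1.056e+02 -1.000e-01  9.260e+01 -1.200e+01]
```

Call:
arm_command:
  rows:
    - [-0.9,-0.18,-0.06,0,0,-0.14]
    - [-0.89,-0.2,-0.07,0,0,-0.13]
    - [-0.88,-0.22,-0.07,0,0,-0.14]
    - [-0.88,-0.24,-0.06,0,0,-0.14]
    - [-0.88,-0.26,-0.07,0,0,-0.13]

```text
time_s: 5.72
eef_pos: [0.4557, -0.1887, 0.2412]
ee_rot: [[-0.158, 0.987, -0.0], [0.987, 0.158, 0.0], [0.0, -0.0, -1.0]]
wrist_force: [0.8, -0.5, 0.6]
gripper_width: 1.002
gripper_force: 0.0
```

```bash
python3 snap.py bot2; python3 - <<'E'
import cv2,numpy as np
a=[cv2.resize(cv2.imread(f"pics/{n}.png"),(400,300),interpolation=cv2.INTER_AREA) for n in("lab2","plug1","bot1","bot2")]
cv2.imwrite("pics/m1.png",np.vstack([np.hstack(a[:2]),np.hstack(a[2:])]))
E
```

```text
5.775 [ 0.4553 -0.191   0.2413] [[-0.158, 0.9874, -0.0003], [0.9874, 0.158, -0.001], [-0.001, -0.0004, -1.0]] [-2.570e+01 -1.650e+01  1.034e+02 -1.000e-01  9.310e+01 -3.480e+01]
```

View pics/m1.png

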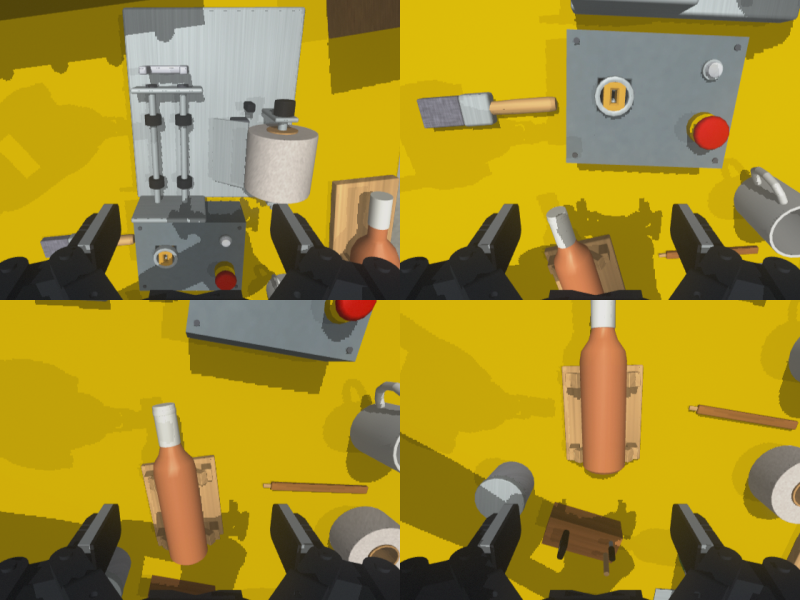

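```bash
cat > meas.py <<'E'
import pickle
from h import *
def L(n): return cv2.imread(f"pics/{n}.png"),pickle.load(open(f"pics/{n}.pkl","rb"))[0]
def blobs(m,amin=15):
    n,l,st,ce=cv2.connectedComponentsWithStats(m.astype(np.uint8)); return [(ce[i].round(1).tolist(),st[i].tolist(),l==i) for i in range(1,n) if st[i,4]>=amin]
if __name__=="__main__":
    # rollers
    for n,x0,y0,x1,y1 in(("lab1",265,60,380,205),("lab2",190,140,280,275)):
        a,c=L(n); g=a.max(2)[y0:y1,x0:x1]
        for b in blobs(g<50,40): print(n,(np.array(b[0])+(x0,y0)).round(1),b[1])
    # gold/slot
    for n,u,v,w in(("plug1",300,136,30),("lab1",308,293,20),("lab2",232,361,20)):
        a,c=L(n); r=a[v-w:v+w,u-w:u+w]; h=cv2.cvtColor(r,cv2.COLOR_BGR2HSV)
        gold=(h[...,1]>110)&(h[...,0]>10)&(h[...,0]<30)&(h[...,2]>100)
        ys,xs=np.nonzero(gold);print(n,"gold",xs.mean()+u-w,ys.mean()+v-w,gold.sum())
        hull=np.zeros(gold.shape,np.uint8);cv2.fillConvexPoly(hull,cv2.convexHull(np.c_[xs,ys].astype(np.int32)),1)
        print(" hull c",[q.mean()+o for q,o in zip(np.nonzero(hull)[::-1],(u-w,v-w))], hull.sum())
        d=(hull>0)&~gold
        for b in blobs(d,8):
            yy,xx=np.nonzero(b[2]);e,V=np.linalg.eigh(np.cov(xx,yy));print("  dark",(np.array(b[0])+(u-w,v-w)).round(1),b[1],V[:,1].round(3),e.round(1))
    a,c=L("bot2"); print(a[150,285],a[100,285],a[150,240],a[300,200],a[330,415],a[345,400])
    m=[cv2.resize(cv2.imread("pics/plug1.png")[96:176,260:340],(400,400),interpolation=cv2.INTER_CUBIC),
       cv2.resize(cv2.imread("pics/bot2.png")[270:390,170:330],(400,300))]
    z=cv2.imread("pics/lab2.png")[80:280,170:310];z=cv2.resize(z,(400,571))
    out=np.zeros((600,800,3),np.uint8);out[:400,:400]=m[0];out[:571,400:]=z;cv2.imwrite("pics/m2.png",out)
E
python3 meas.py
```

```text
plug1 gold 299.4760039177277 134.55533790401566 1021
 hull c [np.float64(299.4978354978355), np.float64(134.52294372294372)] 1155
  dark [298.9 134.3] [26, 19, 7, 19, 108] [-0.094  0.996] [ 3.  27.9]
lab1 gold 307.8957746478873 295.69577464788733 355
 hull c [np.float64(308.0427135678392), np.float64(295.57035175879395)] 398
  dark [307.5 294.3] [18, 18, 5, 7, 26] [0.19  0.982] [1.4 4. ]
lab2 gold 231.06031746031746 361.75873015873015 315
 hull c [np.float64(231.32112676056337), np.float64(361.65352112676055)] 355
  dark [231.6 359.1] [18, 15, 4, 7, 25] [-0.035  0.999] [1.2 3.5]
[ 95 141 219] [ 97 145 221] [111 169 214] [ 10  99 117] [91 95 94] [25 42 47]
```

View pics/m2.png

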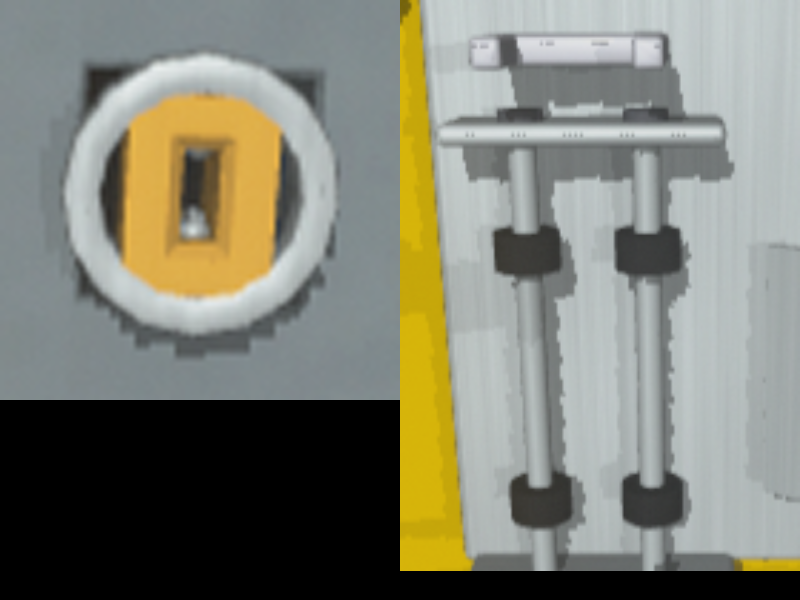

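```bash
cat > m3.py <<'E'
from meas import *
from scipy.optimize import least_squares
obs=[]
R0={"lab1":[(298,185),(338,184.5),(298,90),(341.5,90)],"lab2":[(219.4,255.1),(258.6,254.8),(214.5,167.6),(256.5,167.6)]}
for n in R0:
    a,c=L(n); g=a.max(2)
    for k,(u,v) in enumerate(R0[n]):
        u0,v0=int(u)-18,int(v)-16; bl=blobs(g[v0:v0+32,u0:u0+36]<85,40)
        b=min(bl,key=lambda b:np.hypot(b[0][0]-18,b[0][1]-16)) if bl else None
        st=b[1]; uv=(st[0]+st[2]/2-.5+u0,st[1]+st[3]/2-.5+v0)
        print(n,k,(u,v),uv,st); obs.append((c,k,uv if np.hypot(uv[0]-u,uv[1]-v)<3 else (u,v)))
loc=np.array([(-.022,-.05),(.022,-.05),(-.022,.05),(.022,.05)])
def res(p,zfree=True):
    x,y,t,z=p; C,S=np.cos(t),np.sin(t); r=[]
    for c,k,uv in obs:
        # local y at yaw t, local x = yaw t-90
        lx,ly=loc[k]; q=(x+lx*S+ly*C,y-lx*C+ly*S,z); r+=list(np.array(proj(c,q))-uv)
    return r
# image-left roller = smaller world x = local x? (z up, y=fork => x = yaw-90 => +world x) 
f=least_squares(res,[.55,.29,np.radians(82.6),.06]);print("seat xy",f.x[:2].round(4),"yaw",np.degrees(f.x[2]).round(2),"roller axis z",f.x[3].round(4),np.array(f.fun).round(1))
# keyway
p,e=tri([(L("plug1")[1],300.1,135.1),(L("lab1")[1],307.8,295),(L("lab2")[1],231.3,361)]);print("keyway",p.round(4),e)
print(onz(L("plug1")[1],300.1,135.1,.09).round(4))
c=L("plug1")[1];a=onz(c,300.6,124.5,.09);b=onz(c,299.6,146,.09);print("slot yaw",np.degrees(np.arctan2(*(a-b)[1::-1])))
# bottle
lines=[]
for n in("bot1","bot2"):
    a,c=L(n); h=cv2.cvtColor(a,cv2.COLOR_BGR2HSV)
    m=(h[...,0]>=5)&(h[...,0]<=13)&(h[...,1]>110)&(h[...,2]>120)
    m=cv2.morphologyEx(m.astype(np.uint8),cv2.MORPH_OPEN,np.ones((5,5)))
    b=max(blobs(m,500),key=lambda b:b[1][4]); print(n,b[0],b[1])
    ys=range(b[1][1],b[1][1]+b[1][3],1); mid=[];
    for y in ys:
        xs=np.nonzero(b[2][y])[0]; mid.append((y,(xs[0]+xs[-1])/2,xs[-1]-xs[0]+1))
    mid=np.array(mid); print(mid[::12].round(1).tolist())
E
python3 m3.py
```

```text
lab1 0 (298, 185) (297.5, 185.0) [7, 8, 22, 17, 308]
lab1 1 (338, 184.5) (336.5, 184.5) [6, 8, 22, 18, 316]
lab1 2 (298, 90) (298.0, 90.5) [7, 9, 23, 16, 323]
lab1 3 (341.5, 90) (340.5, 90.0) [6, 9, 24, 15, 338]
lab2 0 (219.4, 255.1) (219.0, 254.5) [8, 6, 21, 20, 330]
lab2 1 (258.6, 254.8) (258.0, 254.5) [8, 7, 21, 20, 326]
lab2 2 (214.5, 167.6) (214.5, 168.0) [7, 8, 24, 19, 357]
lab2 3 (256.5, 167.6) (256.5, 167.5) [7, 8, 24, 18, 348]
seat xy [0.5527 0.3012] yaw 83.26 roller axis z 0.0625 [-0.2  0.1  0.2  0.1  0.   0.3  0.4  0.2  0.1 -0.  -0.  -0.1 -0.3 -0.5
 -0.1 -0.1]
keyway [0.5221 0.1293 0.0896] [np.float64(0.37453293884407723), np.float64(0.31682644059601944), np.float64(0.17740355721901258)]
[0.5223 0.1292 0.09  ]
slot yaw 84.13373721898446
bot1 [251.8, 286.8] [215, 203, 74, 168, 8629]
[[203.0, 250.0, 5.0], [215.0, 242.0, 39.0], [227.0, 244.0, 55.0], [239.0, 244.0, 59.0], [251.0, 246.0, 59.0], [263.0, 247.5, 58.0], [275.0, 249.5, 58.0], [287.0, 251.5, 56.0], [299.0, 253.5, 56.0], [311.0, 256.0, 55.0], [323.0, 257.5, 54.0], [335.0, 260.0, 53.0], [347.0, 261.5, 52.0], [359.0, 262.0, 47.0]]
bot2 [284.5, 142.4] [252, 38, 65, 205, 11761]
[[38.0, 290.0, 5.0], [50.0, 284.0, 37.0], [62.0, 284.5, 48.0], [74.0, 284.0, 61.0], [86.0, 284.0, 65.0], [98.0, 284.0, 65.0], [110.0, 284.5, 64.0], [122.0, 284.5, 64.0], [134.0, 284.5, 64.0], [146.0, 284.5, 62.0], [158.0, 284.5, 62.0], [170.0, 285.0, 61.0], [182.0, 284.5, 60.0], [194.0, 284.5, 60.0], [206.0, 285.0, 59.0], [218.0, 285.0, 59.0], [230.0, 285.0, 55.0], [242.0, 285.0, 21.0]]
```

```bash
cat > m4.py <<'E'
from meas import *
from scipy.optimize import least_squares
data=[]
for n,r0,r1,bot in(("bot1",245,340,None),("bot2",90,220,None)):
    a,c=L(n); h=cv2.cvtColor(a,cv2.COLOR_BGR2HSV)
    m=(h[...,0]>=5)&(h[...,0]<=13)&(h[...,1]>110)&(h[...,2]>120)
    m=cv2.morphologyEx(m.astype(np.uint8),cv2.MORPH_OPEN,np.ones((5,5)))
    b=max(blobs(m,500),key=lambda b:b[1][4])
    mid=[]
    for y in range(r0,r1,5):
        xs=np.nonzero(b[2][y])[0]; mid.append(((xs[0]+xs[-1])/2,y))
    data.append((c,np.array(mid),b[1][1]+b[1][3]-1))
th=np.linspace(0,2*np.pi,73)
def res(p):
    x,y,t,z=p; d=np.array([np.cos(t),np.sin(t),0]); n=np.array([-d[1],d[0],0]); o=np.array([x,y,z]);r=[]
    for c,mid,bot in data:
        A=np.array(proj(c,o-.05*d));B=np.array(proj(c,o+.05*d)); e=(B-A)/np.linalg.norm(B-A)
        q=mid-A; r+=list(q[:,0]*e[1]-q[:,1]*e[0])
        circ=[proj(c,o-.07*d+.028*(np.cos(s)*n+np.sin(s)*np.array([0,0,1]))) [1] for s in th]; r.append(3*(max(circ)-bot))
    return r
f=least_squares(res,[.461,-.172,np.radians(98.6),.054]);print(f.x[:2].round(4),np.degrees(f.x[2]).round(2),f.x[3].round(4),np.array(f.fun).round(1))
g=least_squares(lambda p:res([*p,.054]),f.x[:3]);print(g.x[:2].round(4),np.degrees(g.x[2]).round(2),np.abs(g.fun).max())
x,y,t=g.x;m=(x+.15*np.cos(t),y+.15*np.sin(t),.054);print("mouth proj bot1",proj(data[0][0],m),"montage ~", (163*1.4,(408-300)*1.4))
from rig import *
s=observe();yaw=np.degrees(t);G=np.array([x+.01*np.cos(t),y+.01*np.sin(t),0]);
P,R=plan_now(s,[(G+(0,0,.13),Rdown(yaw)),(G+(0,0,.037),Rdown(yaw))])
E
python3 m4.py
```

```text
[ 0.4625 -0.1649] 99.99 0.0543 [ 0.4  0.8  0.7  0.5  0.4  0.8  0.7  0.5  0.4  0.3  0.6  1.   0.4  1.2
  1.1  0.5  0.9  0.7  0.6  1.8 -0.2 -0.2 -0.1 -0.6 -0.6 -0.5 -0.5 -0.5
 -0.5 -0.9  0.1 -0.4 -0.3 -0.3 -0.3 -0.2 -0.7 -0.7 -0.7 -0.1 -0.1 -0.6
 -0.5 -0.5 -0.5 -0.5 -1.4]
[ 0.4625 -0.165 ] 99.99 1.6361822439172329
mouth proj bot1 (np.float64(226.97580329715237), np.float64(141.66246961929843)) montage ~ (228.2, 151.2)
-- to [ 0.4607 -0.1552  0.13  ] n=5
[[0.23,0.07,0.74,0.0,0.0,-0.02],[0.23,0.08,0.74,0.0,0.0,-0.02],[0.23,0.07,0.75,0.0,0.0,-0.01],[0.23,0.08,0.74,0.0,0.0,-0.02],[0.23,0.08,0.74,0.0,0.01,-0.02]]
-- to [ 0.4607 -0.1552  0.037 ] n=4
[[0.0,0.0,0.77,0.0,0.0,0.0],[0.0,0.0,0.78,0.0,0.0,0.0],[0.0,0.0,0.77,0.0,0.0,0.0],[0.0,0.0,0.78,0.0,0.0,0.0]]
```

```bash
cat > m5.py <<'E'
from meas import *
x,y,t=.4625,-.165,np.radians(99.99); d=np.array([np.cos(t),np.sin(t),0]);n=np.array([-d[1],d[0],0])
th=np.linspace(0,2*np.pi,73)
for nm,u,v in(("bot1",230,165),("plug1",220,300)):
    a,c=L(nm); h=cv2.cvtColor(a,cv2.COLOR_BGR2HSV)
    r=h[v-50:v+50,u-45:u+45]; m=(r[...,1]<60)&(r[...,2]>120)
    b=max(blobs(m,50),key=lambda b:b[1][4]); print(nm,(np.array(b[0])+(u-45,v-50)),"top row",b[1][1]+v-50,"bottom",b[1][1]+b[1][3]-1+v-50)
    for off in(0,-.005,-.01):
        o=np.array([x,y,.054])+off*d
        print(off,min(proj(c,o+.15*d+.0145*(np.cos(s)*n+np.sin(s)*np.array([0,0,1])))[1] for s in th))
a,c=L("bot2"); print([a[r,285].tolist() for r in range(236,250)])
for off in(0,-.005,-.01):print(off,max(proj(c,np.array([x,y,.054])+(off-.07)*d+.028*(np.cos(s)*n+np.sin(s)*np.array([0,0,1])))[1] for s in th))
E
python3 m5.py
```

```text
bot1 [232.8 174.4] top row 144 bottom 206
0 138.36468272099705
-0.005 143.99900766795693
-0.01 149.56948724383736
plug1 [224.  317.7] top row 289 bottom 347
0 283.78277418261695
-0.005 288.0899192935257
-0.01 292.35934954429206
[[86, 135, 214], [84, 135, 214], [84, 135, 214], [83, 134, 214], [84, 134, 214], [79, 127, 203], [65, 109, 170], [55, 98, 148], [34, 107, 144], [10, 115, 138], [10, 115, 139], [10, 115, 139], [10, 116, 140], [10, 119, 142]]
0 241.53444376756642
-0.005 246.69283133517888
-0.01 251.8006926153692
```

```bash
python3 - <<'E'
from rig import *
from h import *
s=observe();G=np.array([.4615,-.1591,0]);print(s["eef_pos"],s["wrist_force"])
plan_now(s,[(G+(0,0,.13),Rdown(99.6)),(G+(0,0,.032),Rdown(99.6))])
E
```

```text
[ 0.45532158 -0.19098833  0.24132582] [-0.97470827 -1.07088442 -0.4182407 ]
-- to [ 0.4615 -0.1591  0.13  ] n=4
[[0.26,0.09,0.93,0.0,0.0,-0.01],[0.25,0.1,0.92,0.0,0.0,-0.02],[0.25,0.09,0.93,0.0,0.0,-0.01],[0.26,0.1,0.93,0.0,0.01,-0.01]]
-- to [ 0.4615 -0.1591  0.032 ] n=4
[[0.0,0.0,0.82,0.0,0.0,0.0],[0.0,0.0,0.81,0.0,0.0,0.0],[0.0,0.0,0.82,0.0,0.0,0.0],[0.0,0.0,0.82,0.0,0.0,0.0]]
```

Call:
arm_command:
  rows:
    - [0.26,0.09,0.93,0,0,-0.02]
    - [0.25,0.1,0.92,0,0,-0.02]
    - [0.25,0.09,0.93,0,0,-0.01]
    - [0.26,0.1,0.93,0,0.01,-0.01]
    - [0,0,0,0,0,0]

```text
time_s: 6.4
eef_pos: [0.4614, -0.1553, 0.1281]
ee_rot: [[-0.168, 0.986, -0.003], [0.986, 0.168, 0.003], [0.003, -0.003, -1.0]]
wrist_force: [-0.0, -0.5, 1.6]
gripper_width: 0.999
gripper_force: 0.0
```

Call:
arm_command:
  rows:
    - [0,0,0.7,0,0,0]
    - [0,0,0.7,0,0,0]
    - [0,0,0.7,0,0,0]
    - [0,0,0.7,0,0,0]
    - [0,0,0.47,0,0,0]

```text
time_s: 7.02
eef_pos: [0.4626, -0.1562, 0.0322]
ee_rot: [[-0.167, 0.986, 0.0], [0.986, 0.167, 0.001], [0.001, 0.001, -1.0]]
wrist_force: [0.1, -0.2, 0.1]
gripper_width: 0.994
gripper_force: 0.0
```

Call:
arm_command:
  rows:
    - [0,0,0,0,0,0]
    - [0,0,0,0,0,0]
    - [0,0,0,0,0,0]

```text
time_s: 7.4
eef_pos: [0.4627, -0.1561, 0.0327]
ee_rot: [[-0.167, 0.986, 0.001], [0.986, 0.167, 0.001], [0.001, 0.001, -1.0]]
wrist_force: [0.7, 0.4, -0.2]
gripper_width: 1.0
gripper_force: 0.0
```

Call:
arm_command:
  rows:
    - [0,0,0,0,0,0]
    - [0,0,0,0,0,0]
    - [0,0,0,0,0,0]
    - [0,0,0,0,0,0]
    - [0,0,0,0,0,0]
  grip: 0

```text
time_s: 8.02
eef_pos: [0.4605, -0.1562, 0.0326]
ee_rot: [[-0.167, 0.986, -0.005], [0.986, 0.167, 0.001], [0.002, -0.005, -1.0]]
wrist_force: [-27.8, -0.7, 25.4]
gripper_width: 0.634
gripper_force: 61.6
```

Call:
arm_command:
  rows:
    - [0,0,0,0,0,0]
    - [0,0,0,0,0,0]
    - [0,0,0,0,0,0]

```text
time_s: 8.4
eef_pos: [0.4605, -0.1562, 0.0326]
ee_rot: [[-0.167, 0.986, -0.005], [0.986, 0.167, 0.001], [0.002, -0.005, -1.0]]
wrist_force: [-27.1, -0.4, 23.1]
gripper_width: 0.637
gripper_force: 61.6
```

Call:
arm_command:
  rows:
    - [0,0,-0.2,0,0,0]
    - [0,0,-0.5,0,0,0]
    - [0,0,-0.9,0,0,0]
    - [0,0,-0.9,0,0,0]
    - [0,0,-0.9,0,0,0]

```text
time_s: 9.02
eef_pos: [0.4623, -0.1559, 0.1352]
ee_rot: [[-0.167, 0.986, -0.0], [0.986, 0.167, 0.002], [0.002, 0.0, -1.0]]
wrist_force: [-0.6, -0.3, -7.0]
gripper_width: 0.635
gripper_force: 65.1
```

```bash
python3 snap.py held; python3 - <<'E'
from rig import *
from h import *
s=observe();print(s["eef_pos"],s["wrist_force"],s["moment"],s["gripper_width"],s["gripper_force"])
t=np.radians(83.26);u=np.array([np.cos(t),np.sin(t),0])
T=np.array([.5527,.3012,0])+.013*u
plan_now(s,[((.465,-.05,.20),Rdown(99)),((.49,.10,.22),Rdown(88)),(T+(0,0,.20),Rdown(83.26))])
E
```

```text
9.075 [ 0.4635 -0.1564  0.1391] [[-0.1672, 0.9859, 0.004], [0.9859, 0.1672, 0.0001], [-0.0006, 0.004, -1.0]] [-2.170e+01 -1.500e+01  1.117e+02  1.000e-01  8.310e+01 -3.130e+01]
[ 0.46346063 -0.15637565  0.1390959 ] [ 1.55784811 -0.89290866 -0.27447214] [-0.11711854 -0.19863353  0.05877122] 0.6352013444474054 65.58338284492493
-- to [ 0.465 -0.05   0.2  ] n=5
[[0.7,0.13,-0.41,0.0,0.0,0.01],[0.69,0.13,-0.4,0.01,0.0,0.02],[0.7,0.13,-0.41,0.0,0.0,0.01],[0.7,0.12,-0.4,0.01,0.0,0.01],[0.7,0.12,-0.41,0.0,0.0,0.01]]
-- to [0.49 0.1  0.22] n=6
[[0.8,0.27,-0.11,0.0,0.0,0.18],[0.81,0.24,-0.11,0.0,0.0,0.19],[0.82,0.22,-0.11,0.0,0.0,0.18],[0.82,0.19,-0.12,0.0,0.0,0.19],[0.83,0.16,-0.11,0.0,0.0,0.18]]
[[0.83,0.14,-0.11,0.0,0.0,0.18]]
-- to [0.5542 0.3141 0.2   ] n=8
[[0.9,0.24,0.08,0.0,0.0,0.06],[0.9,0.22,0.09,0.0,0.0,0.06],[0.91,0.22,0.08,0.0,0.0,0.06],[0.91,0.21,0.08,0.0,0.0,0.06],[0.91,0.2,0.09,0.0,0.0,0.06]]
[[0.91,0.19,0.08,0.0,0.0,0.06],[0.92,0.18,0.08,0.0,0.0,0.06],[0.91,0.17,0.09,0.0,0.0,0.06]]
```

View pics/held.png

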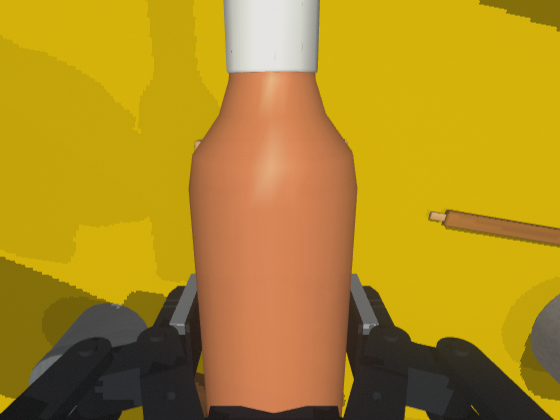

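```bash
python3 - <<'E'
from meas import *
c=L("held")[1]; p=np.array([.4635,-.1564,.1391]);t=np.radians(99.6);d=np.array([np.cos(t),np.sin(t),0]);n=np.array([-d[1],d[0],0])
for off in(.005,.010,.013,.016,.02):
    o=p+(0,0,.0214)-off*d
    pts=[proj(c,o+.07*d+.028*(np.cos(s)*n+np.sin(s)*np.array([0,0,1]))) for s in np.linspace(0,np.pi,19)]
    print(off,min(pts),max(pts),proj(c,o+.07*d+(0,0,.028)))
a=cv2.imread("pics/held.png");h=cv2.cvtColor(a,cv2.COLOR_BGR2HSV);m=(h[...,0]>=5)&(h[...,0]<=13)&(h[...,1]>110)&(h[...,2]>120)
for y in range(130,240,8):
    xs=np.nonzero(m[y,170:380])[0]+170;print(y,xs[0],xs[-1])
E
```

```text
0.005 (np.float64(184.16926571772308), np.float64(152.4718620359784)) (np.float64(364.18629349618146), np.float64(152.7025030068024)) (np.float64(274.3081569196994), np.float64(168.67529855725166))
0.01 (np.float64(185.40439451311298), np.float64(168.53423207762899)) (np.float64(362.89185715046915), np.float64(168.76194227223917)) (np.float64(274.2693018430924), np.float64(188.22386699784323))
0.013 (np.float64(186.12894968906102), np.float64(177.95679059550042)) (np.float64(362.13251112260735), np.float64(178.1827774151119)) (np.float64(274.2466292033983), np.float64(199.63081011813162))
0.016 (np.float64(186.8414900060224), np.float64(187.22310054094356)) (np.float64(361.3857571084519), np.float64(187.44738959652824)) (np.float64(274.22441891176084), np.float64(210.80513903678866))
0.02 (np.float64(187.77336486899065), np.float64(199.34177102889063)) (np.float64(360.4091372273504), np.float64(199.56383527415477)) (np.float64(274.19550028163303), np.float64(225.354533083281))
130 209 336
138 204 341
146 198 347
154 193 351
162 192 352
170 191 353
178 190 354
186 189 355
194 190 355
202 190 354
210 191 354
218 191 353
226 192 353
234 193 352
```

Call:
arm_command:
  rows:
    - [0.7,0.13,-0.41,0,0,0.01]
    - [0.7,0.13,-0.4,0,0,0.02]
    - [0.7,0.13,-0.41,0,0,0.01]
    - [0.7,0.12,-0.4,0.01,0,0.01]
    - [0.7,0.12,-0.41,0,0,0.01]

```text
time_s: 9.7
eef_pos: [0.4638, -0.0487, 0.195]
ee_rot: [[-0.157, 0.988, -0.002], [0.988, 0.157, 0.002], [0.002, -0.002, -1.0]]
wrist_force: [0.0, -0.3, -7.0]
gripper_width: 0.637
gripper_force: 65.1
```

Call:
arm_command:
  rows:
    - [0.8,0.27,-0.11,0,0,0.18]
    - [0.81,0.24,-0.11,0,0,0.19]
    - [0.82,0.22,-0.11,0,0,0.18]
    - [0.82,0.19,-0.12,0,0,0.19]
    - [0.83,0.16,-0.11,0,0,0.18]

```text
time_s: 10.32
eef_pos: [0.4848, 0.0765, 0.2117]
ee_rot: [[0.004, 1.0, -0.002], [1.0, -0.004, 0.001], [0.001, -0.002, -1.0]]
wrist_force: [0.1, -0.4, -5.7]
gripper_width: 0.635
gripper_force: 65.4
```

Call:
arm_command:
  rows:
    - [0.83,0.14,-0.11,0,0,0.18]
    - [0.9,0.24,0.08,0,0,0.06]
    - [0.9,0.22,0.09,0,0,0.06]
    - [0.9,0.22,0.08,0,0,0.06]
    - [0.9,0.21,0.08,0,0,0.06]

```text
time_s: 10.95
eef_pos: [0.5213, 0.2079, 0.2049]
ee_rot: [[0.077, 0.997, -0.002], [0.997, -0.077, 0.001], [0.001, -0.002, -1.0]]
wrist_force: [0.6, -0.7, -6.4]
gripper_width: 0.638
gripper_force: 65.4
```

Call:
arm_command:
  rows:
    - [0.91,0.2,0.09,0,0,0.06]
    - [0.91,0.19,0.08,0,0,0.06]
    - [0.92,0.18,0.08,0,0,0.06]
    - [0.91,0.17,0.09,0,0,0.06]
    - [0,0,0,0,0,0]

```text
time_s: 11.58
eef_pos: [0.5533, 0.3154, 0.194]
ee_rot: [[0.117, 0.993, -0.003], [0.993, -0.117, 0.001], [0.001, -0.004, -1.0]]
wrist_force: [0.2, -0.2, -6.3]
gripper_width: 0.636
gripper_force: 65.5
```

```bash
python3 snap.py over
```

```text
11.625 [0.5532 0.3145 0.1943] [[0.117, 0.9931, -0.0033], [0.9931, -0.117, 0.0008], [0.0004, -0.0034, -1.0]] [27.3  2.6 90.3  0.1 87.2 34. ]
```

```bash
python3 - <<'E'
from rig import *
from h import *
s=observe()
plan_now(s,[((.5545,.3161,.12),Rdown(83.26)),((.5545,.3161,.08),Rdown(83.26))],vmax=.6)
E
```

```text
-- to [0.5545 0.3161 0.12  ] n=5
[[0.01,0.01,0.5,0.0,0.0,0.0],[0.01,0.01,0.49,-0.01,0.0,0.0],[0.01,0.01,0.5,0.0,0.0,0.0],[0.02,0.01,0.49,-0.01,0.0,0.0],[0.01,0.0,0.5,0.0,0.0,0.0]]
-- to [0.5545 0.3161 0.08  ] n=3
[[0.0,0.0,0.44,0.0,0.0,0.0],[0.0,0.0,0.45,0.0,0.0,0.0],[0.0,0.0,0.44,0.0,0.0,0.0]]
```

Call:
arm_command:
  rows:
    - [0.01,0.01,0.5,0,0,0]
    - [0.01,0.01,0.5,-0.01,0,0]
    - [0.01,0.01,0.5,0,0,0]
    - [0.02,0.01,0.5,-0.01,0,0]
    - [0.01,0,0.5,0,0,0]

```text
time_s: 12.25
eef_pos: [0.5547, 0.3157, 0.1191]
ee_rot: [[0.118, 0.993, 0.001], [0.993, -0.118, 0.001], [0.001, 0.001, -1.0]]
wrist_force: [0.1, 0.5, -7.1]
gripper_width: 0.639
gripper_force: 65.6
```

Call:
arm_command:
  rows:
    - [0,0,0.45,0,0,0]
    - [0,0,0.4,0,0,0]
    - [0,0,0.3,0,0,0]
    - [0,0,0.1,0,0,0]
    - [0,0,0,0,0,0]

```text
time_s: 12.88
eef_pos: [0.5549, 0.3158, 0.0828]
ee_rot: [[0.118, 0.993, 0.002], [0.993, -0.118, 0.001], [0.001, 0.001, -1.0]]
wrist_force: [0.5, 0.7, -6.4]
gripper_width: 0.637
gripper_force: 65.6
```

```bash
python3 - <<'E'
from rig import *
s=observe();print(s["time_s"],s["eef_pos"],s["ee_rot"].round(4).tolist(),s["wrist_force"],s["moment"])
E
```

```text
12.875 [0.55488374 0.31580735 0.08284568] [[0.118, 0.993, 0.0016], [0.993, -0.118, 0.0011], [0.0013, 0.0014, -1.0]] [ 0.50093169  0.71793145 -6.40844114] [ 0.05286461 -0.01889547 -0.07009351]
```

Call:
arm_command:
  rows:
    - [0,0,0.1,0,0,0]
    - [0,0,0.08,0,0,0]
    - [0,0,0.05,0,0,0]
    - [0,0,0.02,0,0,0]
    - [0,0,0,0,0,0]

```text
time_s: 13.5
eef_pos: [0.5548, 0.3158, 0.0755]
ee_rot: [[0.118, 0.993, 0.002], [0.993, -0.118, 0.001], [0.001, 0.001, -1.0]]
wrist_force: [-1.7, -0.7, -2.9]
gripper_width: 0.634
gripper_force: 66.0
```

Call:
arm_command:
  rows:
    - [0,0,0.03,0,0,0]
    - [0,0,0,0,0,0]

```text
time_s: 13.75
eef_pos: [0.5549, 0.3158, 0.0754]
ee_rot: [[0.118, 0.993, 0.002], [0.993, -0.118, 0.001], [0.001, 0.002, -1.0]]
wrist_force: [-6.9, -2.9, 5.7]
gripper_width: 0.637
gripper_force: 67.1
```

```bash
python3 snap.py low
```

```text
13.8 [0.5549 0.3159 0.0754] [[0.118, 0.993, 0.0019], [0.993, -0.118, 0.0013], [0.0015, 0.0017, -1.0]] [27.4  6.9 97.1  0.  75.9 34.1]
```

Call:
arm_command:
  rows:
    - [0,-0.03,0,0,0,0]
    - [0,0,0,0,0,0]

```text
time_s: 14.05
eef_pos: [0.5543, 0.3161, 0.0751]
ee_rot: [[0.118, 0.993, 0.003], [0.993, -0.118, 0.002], [0.002, 0.003, -1.0]]
wrist_force: [-0.6, -1.1, 5.8]
gripper_width: 0.638
gripper_force: 66.5
```

```bash
python3 - <<'E'
import cv2,numpy as np
from rig import *
a=cv2.imread("pics/low.png")
b=read_camera("scene");cv2.imwrite("pics/sc1.png",b)
b=cv2.resize(b[200:380,300:540],(480,360),interpolation=cv2.INTER_CUBIC)
t=read_camera("top");cv2.imwrite("pics/top1.png",t)
o=np.zeros((600,800,3),np.uint8);o[:240,:320]=cv2.resize(a,(320,240));o[:360,320:]=b;o[360:600,:320]=cv2.resize(t[120:255,70:250],(320,240));cv2.imwrite("pics/m5.png",o)
E
```

```text
(no output)
```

View pics/m5.png

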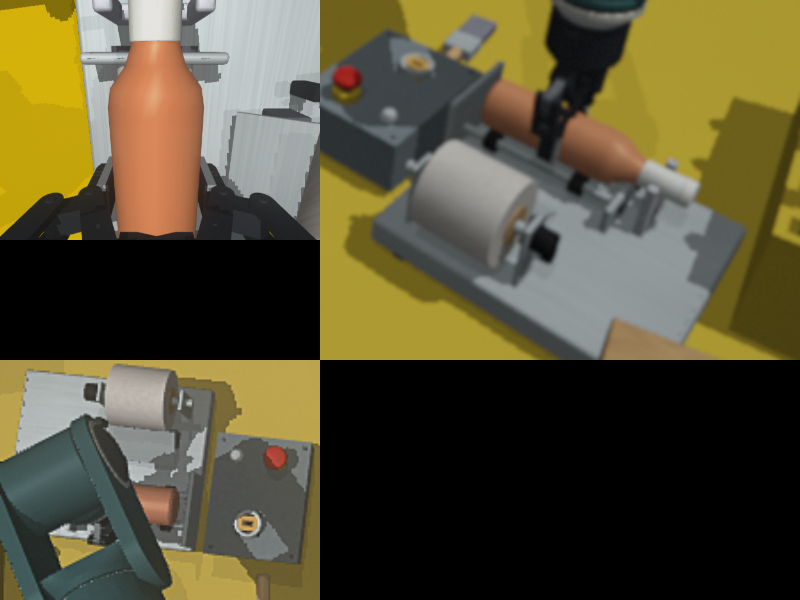

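Call:
arm_command:
  rows:
    - [0,0,-0.02,0,0,0]
    - [0,0,0,0,0,0]

```text
time_s: 14.4
eef_pos: [0.554, 0.316, 0.075]
ee_rot: [[0.118, 0.993, 0.002], [0.993, -0.118, 0.001], [0.001, 0.002, -1.0]]
wrist_force: [-0.4, 0.4, 1.9]
gripper_width: 0.638
gripper_force: 66.1
```

Call:
arm_command:
  rows:
    - [0,0,0,0,0,0]
    - [0,0,0,0,0,0]
    - [0,0,0,0,0,0]
    - [0,0,0,0,0,0]
  grip: 77

```text
time_s: 14.9
eef_pos: [0.5539, 0.3159, 0.0749]
ee_rot: [[0.118, 0.993, 0.001], [0.993, -0.118, 0.001], [0.001, 0.001, -1.0]]
wrist_force: [0.2, 1.4, 0.4]
gripper_width: 0.772
gripper_force: 0.0
```

Call:
arm_command:
  rows:
    - [0,0,-0.1,0,0,0]
    - [0,0,-0.4,0,0,0]
    - [0,0,-0.7,0,0,0]
    - [0,0,-0.9,0,0,0]
    - [0,0,-0.9,0,0,0]

```text
time_s: 15.52
eef_pos: [0.5539, 0.3159, 0.1676]
ee_rot: [[0.118, 0.993, 0.003], [0.993, -0.118, 0.002], [0.002, 0.002, -1.0]]
wrist_force: [0.0, 0.2, -0.4]
gripper_width: 0.771
gripper_force: 0.0
```

```bash
python3 - <<'E'
from rig import *
from h import *
s=observe();print(s["eef_pos"],s["wrist_force"])
c=calibration("top");k=onz(c,397.7,243.3,.08);print(k)
plan_now(s,[((.5545,.3161,.26),Rdown(83.26)),((.46,.02,.25),Rdown(90)),((k[0],k[1]-.07,.21),Rdown(95))])
E
```

```text
[0.55391298 0.31586101 0.16758153] [ 0.01075132  0.20035984 -0.40336599]
[ 0.43605538 -0.35982566  0.08      ]
-- to [0.5545 0.3161 0.26  ] n=4
[[0.0,0.01,-0.77,0.0,0.0,0.0],[0.01,0.0,-0.77,0.01,-0.01,0.0],[0.0,0.01,-0.77,0.0,0.0,0.0],[0.0,0.0,-0.77,0.0,0.0,0.0]]
-- to [0.46 0.02 0.25] n=11
[[-0.92,-0.18,0.03,0.0,0.0,-0.06],[-0.93,-0.19,0.03,0.0,0.0,-0.06],[-0.92,-0.19,0.03,0.0,0.0,-0.06],[-0.92,-0.21,0.03,0.0,0.0,-0.07],[-0.91,-0.22,0.03,0.0,0.0,-0.06]]
[[-0.92,-0.23,0.03,0.0,0.0,-0.06],[-0.91,-0.23,0.03,0.0,0.0,-0.06],[-0.9,-0.25,0.03,0.0,0.0,-0.06],[-0.91,-0.26,0.03,0.0,0.0,-0.06],[-0.9,-0.26,0.03,0.0,0.0,-0.07]]
[[-0.9,-0.28,0.03,0.0,0.0,-0.06]]
-- to [ 0.4361 -0.4298  0.21  ] n=16
[[-0.94,-0.05,0.08,0.0,0.0,-0.03],[-0.93,-0.06,0.09,0.0,0.0,-0.03],[-0.94,-0.06,0.08,0.0,0.0,-0.03],[-0.94,-0.06,0.08,0.0,0.0,-0.03],[-0.93,-0.07,0.09,0.0,0.0,-0.04]]
[[-0.94,-0.08,0.08,0.0,0.0,-0.03],[-0.93,-0.08,0.08,0.0,0.0,-0.03],[-0.94,-0.09,0.09,0.0,0.0,-0.03],[-0.93,-0.09,0.08,0.0,0.0,-0.03],[-0.94,-0.09,0.08,0.0,0.0,-0.03]]
[[-0.93,-0.1,0.08,0.0,0.0,-0.03],[-0.93,-0.11,0.09,0.0,0.0,-0.03],[-0.94,-0.11,0.08,0.0,0.0,-0.03],[-0.93,-0.12,0.08,0.0,0.0,-0.04],[-0.93,-0.12,0.09,0.0,0.0,-0.03]]
[[-0.93,-0.13,0.08,0.0,0.0,-0.03]]
```

Call:
arm_command:
  rows:
    - [0,0,-0.77,0,0,0]
    - [0,0,-0.77,0.01,0,0]
    - [0,0,-0.77,0,0,0]
    - [0,0,-0.77,0,0,0]

```text
time_s: 16.02
eef_pos: [0.5537, 0.3157, 0.259]
ee_rot: [[0.118, 0.993, -0.0], [0.993, -0.118, 0.001], [0.001, -0.0, -1.0]]
wrist_force: [-0.1, 0.6, -0.2]
gripper_width: 0.771
gripper_force: 0.0
```

```bash
python3 snap.py placed
```

```text
16.075 [0.5542 0.3159 0.2625] [[0.118, 0.993, 0.0032], [0.993, -0.1181, 0.003], [0.0034, 0.0029, -1.0]] [27.4  1.5 85.1  0.1 93.1 34.1]
```

Call:
arm_command:
  rows:
    - [-0.92,-0.18,0.03,0,0,-0.06]
    - [-0.93,-0.19,0.03,0,0,-0.06]
    - [-0.92,-0.19,0.03,0,0,-0.06]
    - [-0.92,-0.21,0.03,0,0,-0.07]
    - [-0.91,-0.22,0.03,0,0,-0.06]

```text
time_s: 16.7
eef_pos: [0.5104, 0.1804, 0.253]
ee_rot: [[0.064, 0.998, -0.0], [0.998, -0.064, 0.001], [0.001, -0.0, -1.0]]
wrist_force: [0.3, 0.6, 0.2]
gripper_width: 0.771
gripper_force: 0.0
```

Call:
arm_command:
  rows:
    - [-0.92,-0.23,0.03,0,0,-0.06]
    - [-0.91,-0.23,0.03,0,0,-0.06]
    - [-0.9,-0.25,0.03,0,0,-0.06]
    - [-0.91,-0.26,0.03,0,0,-0.06]
    - [-0.9,-0.26,0.03,0,0,-0.07]

```text
time_s: 17.32
eef_pos: [0.4677, 0.0459, 0.2484]
ee_rot: [[0.01, 1.0, -0.0], [1.0, -0.01, 0.001], [0.001, -0.0, -1.0]]
wrist_force: [-0.5, 0.7, -0.6]
gripper_width: 0.767
gripper_force: 0.0
```

Call:
arm_command:
  rows:
    - [-0.9,-0.28,0.03,0,0,-0.06]
    - [-0.94,-0.06,0.08,0,0,-0.03]
    - [-0.93,-0.06,0.09,0,0,-0.03]
    - [-0.94,-0.06,0.08,0,0,-0.03]
    - [-0.94,-0.07,0.08,0,0,-0.03]

```text
time_s: 17.95
eef_pos: [0.4526, -0.0937, 0.2375]
ee_rot: [[-0.021, 1.0, -0.0], [1.0, 0.021, 0.001], [0.001, -0.0, -1.0]]
wrist_force: [0.9, -0.7, -0.1]
gripper_width: 0.77
gripper_force: 0.0
```

Call:
arm_command:
  rows:
    - [-0.93,-0.07,0.09,0,0,-0.04]
    - [-0.94,-0.08,0.08,0,0,-0.03]
    - [-0.93,-0.08,0.08,0,0,-0.03]
    - [-0.94,-0.09,0.09,0,0,-0.03]
    - [-0.93,-0.09,0.08,0,0,-0.03]

```text
time_s: 18.58
eef_pos: [0.445, -0.2341, 0.2246]
ee_rot: [[-0.049, 0.999, -0.0], [0.999, 0.049, 0.001], [0.001, -0.0, -1.0]]
wrist_force: [-0.0, -0.5, -0.6]
gripper_width: 0.766
gripper_force: 0.0
```

Call:
arm_command:
  rows:
    - [-0.94,-0.1,0.08,0,0,-0.03]
    - [-0.93,-0.1,0.08,0,0,-0.03]
    - [-0.93,-0.11,0.09,0,0,-0.03]
    - [-0.94,-0.11,0.08,0,0,-0.03]
  grip: 60

```text
time_s: 19.08
eef_pos: [0.4388, -0.3469, 0.2146]
ee_rot: [[-0.07, 0.998, -0.0], [0.998, 0.07, 0.001], [0.001, -0.0, -1.0]]
wrist_force: [0.4, 1.0, 0.3]
gripper_width: 0.596
gripper_force: 0.0
```

```bash
python3 snap.py key1
```

```text
19.125 [ 0.4384 -0.3492  0.2139] [[-0.0696, 0.9976, -0.0011], [0.9976, 0.0696, 0.0007], [0.0008, -0.0011, -1.0]] [-41.1  -7.4  98.1  -0.   89.3 -45.1]
```

Call:
arm_command:
  rows:
    - [-0.93,-0.12,0.08,0,0,-0.04]
    - [-0.93,-0.12,0.09,0,0,-0.03]
    - [-0.93,-0.13,0.5,0,0,-0.03]
    - [0,0,0,0,0,0]

```text
time_s: 19.62
eef_pos: [0.4337, -0.4311, 0.1927]
ee_rot: [[-0.086, 0.996, -0.002], [0.996, 0.086, 0.003], [0.003, -0.002, -1.0]]
wrist_force: [0.2, 0.2, -0.4]
gripper_width: 0.6
gripper_force: 0.0
```

```bash
python3 snap.py key2; python3 - <<'E'
from meas import *
a=[cv2.resize(L(n)[0],(400,300),interpolation=cv2.INTER_AREA) for n in("key1","key2","placed")]
c=L("key2")[1];k=(.436,-.36,.08);u,v=[int(x) for x in proj(c,k)];print(u,v)
u0=max(0,min(u-80,400));v0=max(0,min(v-60,300));print(u0,v0)
z=cv2.resize(L("key2")[0][v0:v0+120,u0:u0+160],(400,300),interpolation=cv2.INTER_CUBIC)
cv2.imwrite("pics/m6.png",np.vstack([np.hstack(a[:2]),np.hstack([a[2],z])]))
E
```

```text
19.675 [ 0.434  -0.4304  0.1936] [[-0.0865, 0.9962, -0.0012], [0.9962, 0.0865, 0.0023], [0.0024, -0.001, -1.0]] [-47.2  -0.5  93.5   0.   87.1 -52.1]
285 106
205 46
```

View pics/m6.png

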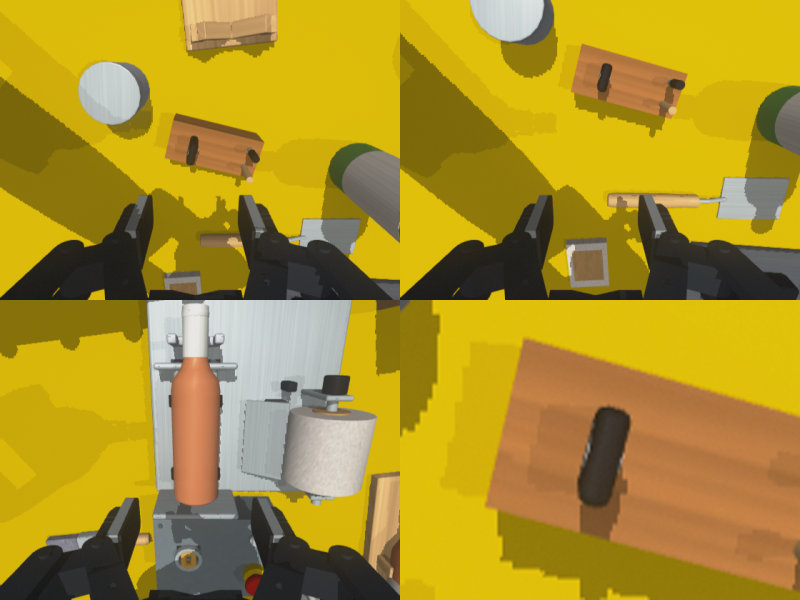

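```bash
cat > m6.py <<'E'
from meas import *
from scipy.optimize import least_squares
D=[]
for nm in("key1","key2"):
    a,c=L(nm);u,v=[int(x) for x in proj(c,(.436,-.36,.07))]
    w=40;r=a[v-w:v+w,u-w:u+w];m=(r.max(2)<75)
    bl=[b for b in blobs(m,60)]
    for b in bl: print(nm,(np.array(b[0])+(u-w,v-w)).tolist(),b[1])
    b=min(bl,key=lambda b:np.hypot(b[0][0]-w,b[0][1]-w))
    cnt,_=cv2.findContours(b[2].astype(np.uint8),0,2);D.append((c,max(cnt,key=len)[:,0]+(u-w,v-w)))
def feat(P):
    M=cv2.moments(np.array(P,np.float32).reshape(-1,1,2));cx,cy=M["m10"]/M["m00"],M["m01"]/M["m00"]
    return np.array([cx,cy,30*.5*np.arctan2(2*M["mu11"],M["mu20"]-M["mu02"]) % (30*np.pi)]),M["m00"]
def res(p,full=False):
    x,y,t,z=p;r=[];e=np.array([np.cos(t),np.sin(t)]);n=np.array([e[1],-e[0]])
    for c,h in D:
        P=np.array([proj(c,(x+i*.0045*n[0]+j*.013*e[0],y+i*.0045*n[1]+j*.013*e[1],z+k)) for i in(-1,1) for j in(-1,1) for k in(0,.038)],np.float32)
        f,A=feat(cv2.convexHull(P)); g,B=feat(cv2.convexHull(h.astype(np.int32))); 
        if full: print(f,g,A,B)
        r+=list(f-g)
    return r
f=least_squares(res,[.436,-.36,np.radians(83),.045],diff_step=1e-4);print(f.x.round(4),np.degrees(f.x[2]),f.fun.round(2));res(f.x,True)
# bottle check in 'placed'
c=L("placed")[1];t=np.radians(83.26);d=np.array([np.cos(t),np.sin(t),0]);o=np.array([.5527,.3012,.095]);n=np.array([-d[1],d[0],0])
th=np.linspace(0,6.28,72)
print("exp bottom row/col",max(proj(c,o-.07*d+.028*(np.cos(s)*n+np.sin(s)*np.array([0,0,1])))[1] for s in th),"axis",proj(c,o-.06*d),proj(c,o+.06*d))
a=L("placed")[0];h=cv2.cvtColor(a,cv2.COLOR_BGR2HSV);m=(h[...,0]>=5)&(h[...,0]<=13)&(h[...,1]>110)&(h[...,2]>110)
m=cv2.morphologyEx(m.astype(np.uint8),cv2.MORPH_OPEN,np.ones((5,5)))
b=max([b for b in blobs(m,500) if b[0][0]<400],key=lambda b:b[1][4]);print(b[:2])
for y in(120,150,180,210,240,270):
    xs=np.nonzero(b[2][y])[0];print(y,(xs[0]+xs[-1])/2)
E
python3 m6.py
```

```text
key1 [269.0, 210.6] [34, 22, 16, 40, 447]
key2 [286.0, 108.1] [32, 24, 21, 39, 515]
[ 0.4367 -0.3611  1.414   0.0465] 81.0165084536737 [ 0.05  0.01  0.33 -0.03 -0.01 -0.28]
[268.83328001 210.7476111   52.72325364] [268.7832758  210.73647871  52.3901758 ] 562.8563716718927 434.5
[285.8199842  108.03601358  54.27312312] [285.84749671 108.04380764  54.55027883] 616.1194857615046 506.0
exp bottom row/col 292.13787371180956 axis (np.float64(273.38000143224224), np.float64(266.62200137026923)) (np.float64(273.3753536559992), np.float64(134.8714974692911))
([273.3, 185.1], [240, 81, 68, 207, 12396])
120 273.0
150 273.0
180 273.0
210 273.5
240 273.5
270 273.5
```

```bash
python3 - <<'E'
from rig import *
from h import *
plan_now(observe(),[((.4367,-.3611,.13),Rdown(81.0)),((.4367,-.3611,.10),Rdown(81.0))],vmax=.7)
E
```

```text
-- to [ 0.4367 -0.3611  0.13  ] n=5
[[0.46,0.06,0.42,0.0,0.0,0.28],[0.46,0.03,0.43,0.0,-0.01,0.28],[0.46,0.02,0.42,0.0,0.0,0.28],[0.46,-0.01,0.43,-0.01,0.0,0.28],[0.46,-0.03,0.42,0.0,0.0,0.28]]
-- to [ 0.4367 -0.3611  0.1   ] n=2
[[0.0,0.0,0.5,0.0,0.0,0.0],[0.0,0.0,0.5,0.0,0.0,0.0]]
```

Call:
arm_command:
  rows:
    - [0.46,0.06,0.42,0,0,0.28]
    - [0.46,0.03,0.43,0,-0.01,0.28]
    - [0.46,0.02,0.42,0,0,0.28]
    - [0.46,-0.01,0.43,-0.01,0,0.28]
    - [0.46,-0.03,0.42,0,0,0.28]
  grip: 45

```text
time_s: 20.3
eef_pos: [0.4374, -0.3599, 0.131]
ee_rot: [[0.157, 0.988, 0.002], [0.988, -0.157, -0.001], [-0.001, 0.002, -1.0]]
wrist_force: [0.5, -0.4, -1.5]
gripper_width: 0.45
gripper_force: 0.0
```

Call:
arm_command:
  rows:
    - [0,0,0.5,0,0,0]
    - [0,0,0.5,0,0,0]
    - [0,0,0,0,0,0]

```text
time_s: 20.68
eef_pos: [0.4367, -0.3609, 0.0991]
ee_rot: [[0.156, 0.988, -0.0], [0.988, -0.156, 0.001], [0.001, -0.0, -1.0]]
wrist_force: [0.1, 0.2, 0.5]
gripper_width: 0.451
gripper_force: 0.0
```

```bash
python3 - <<'E'
from rig import *
from h import *
s=observe();print(s["time_s"],s["eef_pos"],s["ee_rot"].round(4).tolist())
plan_now(s,[((.4367,-.3611,.049),Rdown(81.0))],vmax=.5)
E
```

```text
20.675 [ 0.43667945 -0.36093872  0.09912203] [[0.1556, 0.9878, -0.0001], [0.9878, -0.1556, 0.0006], [0.0006, -0.0002, -1.0]]
-- to [ 0.4367 -0.3611  0.049 ] n=4
[[0.0,0.0,0.42,0.0,0.0,0.0],[0.0,0.0,0.42,0.0,0.0,0.0],[0.0,0.0,0.41,0.0,0.0,0.0],[-0.01,0.0,0.42,0.0,0.0,0.0]]
```

Call:
arm_command:
  rows:
    - [0,0,0.4,0,0,0]
    - [0,0,0.4,0,0,0]
    - [0,0,0.4,0,0,0]
    - [0,0,0.3,0,0,0]
    - [0,0,0.15,0,0,0]

```text
time_s: 21.3
eef_pos: [0.437, -0.361, 0.0502]
ee_rot: [[0.156, 0.988, 0.001], [0.988, -0.156, -0.0], [-0.0, 0.001, -1.0]]
wrist_force: [0.6, 0.4, 0.4]
gripper_width: 0.452
gripper_force: 0.0
```

Call:
arm_command:
  rows:
    - [0,0,0,0,0,0]
    - [0,0,0,0,0,0]
    - [0,0,0,0,0,0]
    - [0,0,0,0,0,0]
    - [0,0,0,0,0,0]
  grip: 0

```text
time_s: 21.92
eef_pos: [0.4373, -0.3612, 0.0513]
ee_rot: [[0.156, 0.988, 0.002], [0.988, -0.156, -0.001], [-0.001, 0.002, -1.0]]
wrist_force: [-0.1, 0.5, 2.6]
gripper_width: 0.097
gripper_force: 59.4
```

Call:
arm_command:
  rows:
    - [0,0,0,0,0,0]
    - [0,0,0,0,0,0]
    - [0,0,0,0,0,0]

```text
time_s: 22.3
eef_pos: [0.4373, -0.3612, 0.0513]
ee_rot: [[0.156, 0.988, 0.002], [0.988, -0.156, -0.001], [-0.001, 0.002, -1.0]]
wrist_force: [0.6, 0.4, 6.0]
gripper_width: 0.096
gripper_force: 59.7
```

Call:
arm_command:
  rows:
    - [0,0,-0.2,0,0,0]
    - [0,0,-0.5,0,0,0]
    - [0,0,-0.7,0,0,0]
    - [0,0,-0.8,0,0,0]
    - [0,0,-0.9,0,0,0]

```text
time_s: 22.92
eef_pos: [0.4371, -0.361, 0.1461]
ee_rot: [[0.156, 0.988, 0.002], [0.988, -0.156, -0.001], [-0.001, 0.002, -1.0]]
wrist_force: [0.6, -0.4, 0.3]
gripper_width: 0.096
gripper_force: 59.2
```

```bash
python3 - <<'E'
from rig import *
from h import *
s=observe();print(s["eef_pos"],s["wrist_force"],s["gripper_width"],s["gripper_force"])
plan_now(s,[((.44,-.22,.21),Rdown(85)),((.5221,.1293,.20),Rdown(83.6)),((.5221,.1293,.145),Rdown(83.6))])
E
```

```text
[ 0.43706706 -0.36102376  0.14614018] [ 0.57546509 -0.36266168  0.26347088] 0.09646314174240177 59.190303683280945
-- to [ 0.44 -0.22  0.21] n=6
[[0.78,-0.11,-0.36,0.0,0.0,-0.07],[0.77,-0.09,-0.35,0.0,0.0,-0.06],[0.78,-0.09,-0.36,0.01,0.0,-0.07],[0.78,-0.08,-0.35,0.0,0.0,-0.07],[0.78,-0.07,-0.36,0.0,0.0,-0.06]]
[[0.78,-0.06,-0.35,0.0,0.01,-0.07]]
-- to [0.5221 0.1293 0.2   ] n=13
[[0.91,0.13,0.03,0.0,0.0,0.01],[0.91,0.13,0.02,0.0,0.0,0.01],[0.91,0.13,0.03,0.0,0.0,0.01],[0.91,0.13,0.02,0.0,0.0,0.01],[0.92,0.12,0.03,0.0,0.0,0.01]]
[[0.91,0.13,0.03,0.0,0.0,0.02],[0.91,0.12,0.02,0.0,0.0,0.01],[0.91,0.12,0.03,0.0,0.0,0.01],[0.91,0.12,0.03,0.0,0.0,0.01],[0.92,0.11,0.02,0.0,0.0,0.01]]
[[0.91,0.12,0.03,0.0,0.0,0.01],[0.91,0.11,0.02,0.0,0.0,0.01],[0.92,0.11,0.03,0.0,0.0,0.01]]
-- to [0.5221 0.1293 0.145 ] n=2
[[0.0,0.0,0.92,0.0,0.0,0.0],[0.0,0.0,0.91,0.0,0.0,0.0]]
```

Call:
arm_command:
  rows:
    - [0.78,-0.11,-0.36,0,0,-0.07]
    - [0.78,-0.09,-0.35,0,0,-0.07]
    - [0.78,-0.09,-0.36,0.01,0,-0.07]
    - [0.78,-0.08,-0.35,0,0,-0.07]
    - [0.78,-0.07,-0.36,0,0,-0.06]

```text
time_s: 23.55
eef_pos: [0.4392, -0.2416, 0.1981]
ee_rot: [[0.096, 0.995, -0.0], [0.995, -0.096, -0.0], [-0.001, -0.0, -1.0]]
wrist_force: [1.4, -0.4, -0.4]
gripper_width: 0.094
gripper_force: 59.2
```

Call:
arm_command:
  rows:
    - [0.78,-0.06,-0.35,0,0.01,-0.07]
    - [0.91,0.13,0.03,0,0,0.01]
    - [0.91,0.13,0.02,0,0,0.01]
    - [0.91,0.13,0.03,0,0,0.01]
    - [0.91,0.13,0.02,0,0,0.01]

```text
time_s: 24.18
eef_pos: [0.4648, -0.1106, 0.2054]
ee_rot: [[0.091, 0.996, 0.0], [0.996, -0.091, 0.001], [0.001, -0.0, -1.0]]
wrist_force: [0.8, 0.1, -0.9]
gripper_width: 0.097
gripper_force: 59.2
```

Call:
arm_command:
  rows:
    - [0.92,0.12,0.03,0,0,0.01]
    - [0.91,0.13,0.03,0,0,0.02]
    - [0.91,0.12,0.02,0,0,0.01]
    - [0.91,0.12,0.03,0,0,0.01]
    - [0.91,0.12,0.03,0,0,0.01]

```text
time_s: 24.8
eef_pos: [0.496, 0.0237, 0.2013]
ee_rot: [[0.102, 0.995, 0.0], [0.995, -0.102, 0.001], [0.001, -0.0, -1.0]]
wrist_force: [0.0, -0.4, -0.3]
gripper_width: 0.093
gripper_force: 59.2
```

```bash
python3 snap.py kw1
```

```text
24.85 [0.4964 0.0259 0.2012] [[0.1008, 0.9949, -0.0001], [0.9949, -0.1008, 0.0023], [0.0023, -0.0003, -1.0]] [-0.000e+00 -1.550e+01  1.063e+02  1.000e-01  8.920e+01  5.800e+00]
```

Call:
arm_command:
  rows:
    - [0.92,0.11,0.02,0,0,0.01]
    - [0.91,0.12,0.03,0,0,0.01]
    - [0.91,0.11,0.02,0,0,0.01]
    - [0.5,0.1,0.03,0,0,0.01]
    - [0,0,0,0,0,0]

```text
time_s: 25.48
eef_pos: [0.5195, 0.1181, 0.198]
ee_rot: [[0.108, 0.994, -0.0], [0.994, -0.108, 0.001], [0.001, -0.001, -1.0]]
wrist_force: [-0.0, -0.2, -0.4]
gripper_width: 0.091
gripper_force: 59.2
```

```bash
python3 snap.py kw2; python3 - <<'E'
from meas import *
o=np.zeros((600,800,3),np.uint8)
for i,n in enumerate(("kw1","kw2")):
    a,c=L(n);u,v=[int(x) for x in proj(c,(.5221,.1293,.09))];print(n,u,v)
    u0=max(0,min(u-50,460));v0=max(0,min(v-45,320));print(u0,v0)
    o[:400,i*400:i*400+400]=cv2.resize(a[v0:v0+100,u0:u0+100],(400,400),interpolation=cv2.INTER_CUBIC)
a=cv2.resize(L("kw2")[0],(267,200));o[400:,:267]=a
cv2.imwrite("pics/m7.png",o)
E
```

```text
25.525 [0.5194 0.1174 0.198 ] [[0.1084, 0.9941, -0.0005], [0.9941, -0.1084, 0.001], [0.0009, -0.0006, -1.0]] [ 1.000e+01 -1.070e+01  1.026e+02  1.000e-01  8.810e+01  1.620e+01]
kw1 296 45
246 0
kw2 274 193
224 148
```

View pics/m7.png

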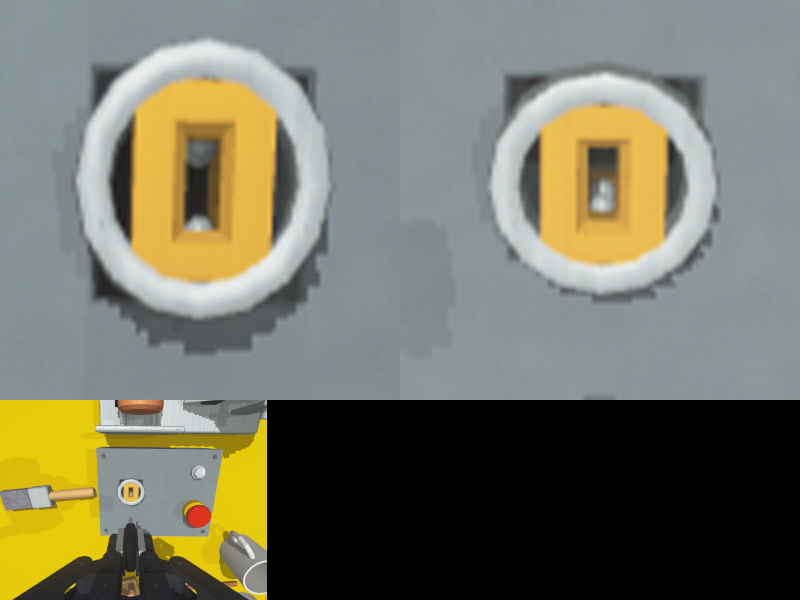

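```bash
python3 - <<'E'
from meas import *
from rig import *
C={n:L(n)[1] for n in("kw1","kw2","plug1")}
ob=[(C["kw1"],297.1,45.0),(C["kw2"],274.75,194.6),(C["plug1"],300.2,135.1)]
print(tri(ob))
for o in ob:print(onz(*o,.09).round(4))
p=np.mean([onz(*o,.09) for o in ob],0)
a=onz(C["kw2"],274.6,172,.09);b=onz(C["kw2"],274.5,217,.09);print(np.degrees(np.arctan2(*(a-b)[1::-1])))
s=observe();print(s["eef_pos"])
plan_now(s,[((*p[:2],.16),Rdown(83.4)),((*p[:2],.135),Rdown(83.4))],vmax=.6)
E
```

```text
(array([0.52233059, 0.12936732, 0.09186046]), [np.float64(0.05538660537417186), np.float64(0.0749834687339747), np.float64(0.11736680641732901)])
[0.5225 0.1295 0.09  ]
[0.5223 0.1288 0.09  ]
[0.5224 0.1292 0.09  ]
83.78554415120618
[0.51941294 0.11740151 0.19802065]
-- to [0.5224 0.1292 0.16  ] n=3
[[0.13,0.02,0.42,0.0,0.0,0.01],[0.14,0.02,0.43,0.0,0.0,0.02],[0.13,0.02,0.42,0.0,-0.01,0.01]]
-- to [0.5224 0.1292 0.135 ] n=2
[[0.0,0.0,0.42,0.0,0.0,0.0],[0.0,0.0,0.41,0.0,0.0,0.0]]
```

Call:
arm_command:
  rows:
    - [0.13,0.02,0.42,0,0,0.01]
    - [0.14,0.02,0.43,0,0,0.01]
    - [0.13,0.03,0.42,0,-0.01,0.01]
    - [0,0,0.42,0,0,0]
    - [0,0,0.41,0,0,0]

```text
time_s: 26.15
eef_pos: [0.523, 0.129, 0.134]
ee_rot: [[0.115, 0.993, -0.001], [0.993, -0.115, -0.001], [-0.001, -0.001, -1.0]]
wrist_force: [-1.2, 0.6, -0.5]
gripper_width: 0.096
gripper_force: 59.2
```

Call:
arm_command:
  rows:
    - [0,0,0,0,0,0]

```text
time_s: 26.28
eef_pos: [0.5226, 0.1289, 0.1338]
ee_rot: [[0.115, 0.993, -0.002], [0.993, -0.115, -0.001], [-0.001, -0.002, -1.0]]
wrist_force: [0.6, 0.2, -0.2]
gripper_width: 0.091
gripper_force: 59.2
```

```bash
cat > st.py <<'E'
from rig import *
from h import *
s=observe();R=s["ee_rot"];print(s["time_s"],s["eef_pos"].round(4),"F",s["wrist_force"].round(1),"M",s["moment"].round(2),"yaw",np.degrees(np.arctan2(R[1,0],R[0,0])).round(2),"z",R[:,2].round(4),"gw",round(s["gripper_width"],3))
print("to keyway in tool (units):",(R.T@(np.array([.5225,.1292,.0963])-s["eef_pos"])/.03).round(3), "q6",s["q"][5].round(1))
E
python3 st.py
```

```text
26.275 [0.5226 0.1289 0.1338] F [ 0.6  0.2 -0.2] M [-0.05  0.04 -0.02] yaw 83.42 z [-1.9e-03 -8.0e-04 -1.0e+00] gw 0.091
to keyway in tool (units): [ 0.012 -0.004  1.251] q6 17.7
```

Call:
arm_command:
  rows:
    - [0.01,0,0.12,0,0,0]
    - [0,0,0.1,0,0,0]
    - [0,0,0.05,0,0,0]
    - [0,0,0,0,0,0]

```text
time_s: 26.78
eef_pos: [0.5231, 0.1294, 0.127]
ee_rot: [[0.115, 0.993, -0.0], [0.993, -0.115, -0.0], [-0.0, -0.0, -1.0]]
wrist_force: [0.7, -0.2, -0.4]
gripper_width: 0.099
gripper_force: 59.2
```

Call:
arm_command:
  rows:
    - [0,0,0.05,0,0,0]
    - [0,0,0.05,0,0,0]
    - [0,0,0.03,0,0,0]
    - [0,0,0,0,0,0]

```text
time_s: 27.28
eef_pos: [0.5229, 0.1294, 0.1229]
ee_rot: [[0.115, 0.993, -0.001], [0.993, -0.115, -0.0], [-0.001, -0.001, -1.0]]
wrist_force: [-3.8, -0.2, 0.5]
gripper_width: 0.102
gripper_force: 59.0
```

```bash
python3 st.py
```

```text
27.275 [0.5229 0.1294 0.1229] F [-3.8 -0.2  0.5] M [ 0.14  0.74 -0.02] yaw 83.42 z [-9.e-04 -4.e-04 -1.e+00] gw 0.102
to keyway in tool (units): [-0.007 -0.012  0.886] q6 17.8
```

Call:
arm_command:
  rows:
    - [0,-0.02,0.03,0,0,0]
    - [0,0,0.05,0,0,0]
    - [0,0,0.03,0,0,0]

```text
time_s: 27.65
eef_pos: [0.5226, 0.1294, 0.1196]
ee_rot: [[0.115, 0.993, -0.0], [0.993, -0.115, -0.0], [-0.001, -0.0, -1.0]]
wrist_force: [-0.9, -0.4, 1.3]
gripper_width: 0.093
gripper_force: 59.1
```

Call:
arm_command:
  rows:
    - [0.03,0,0.05,0,0,0]
    - [-0.06,0,0.05,0,0,0]
    - [0.06,0,0.05,0,0,0]
    - [-0.06,0,0.05,0,0,0]
    - [0.03,0,0.03,0,0,0]

```text
time_s: 28.28
eef_pos: [0.5224, 0.1296, 0.1132]
ee_rot: [[0.115, 0.993, -0.0], [0.993, -0.115, 0.0], [0.0, -0.0, -1.0]]
wrist_force: [-7.7, 0.8, 11.3]
gripper_width: 0.099
gripper_force: 60.7
```

```bash
python3 st.py
```

```text
28.275 [0.5224 0.1296 0.1132] F [-7.7  0.8 11.3] M [0.07 1.69 0.01] yaw 83.42 z [-5.e-04  1.e-04 -1.e+00] gw 0.099
to keyway in tool (units): [-0.012  0.005  0.564] q6 17.8
```

Call:
arm_command:
  rows:
    - [0.03,-0.03,0.04,0,0,0]
    - [-0.06,0,0.04,0,0,0]
    - [0.06,0,0.04,0,0,0]
    - [-0.06,0,0.04,0,0,0]
    - [0.03,0,0.02,0,0,0]

```text
time_s: 28.9
eef_pos: [0.5222, 0.1297, 0.1091]
ee_rot: [[0.115, 0.993, 0.002], [0.993, -0.115, 0.0], [0.0, 0.002, -1.0]]
wrist_force: [-4.2, -1.4, 8.0]
gripper_width: 0.098
gripper_force: 60.5
```

```bash
python3 st.py
```

```text
28.9 [0.5222 0.1297 0.1091] F [-4.2 -1.4  8. ] M [-0.19  0.89 -0.04] yaw 83.42 z [ 1.8e-03  1.0e-04 -1.0e+00] gw 0.098
to keyway in tool (units): [-0.015  0.012  0.426] q6 17.8
```

Call:
arm_command:
  rows:
    - [0.03,-0.02,0.04,0,0,0]
    - [-0.06,0,0.04,0,0,0]
    - [0.06,0,0.04,0,0,0]
    - [-0.06,0,0.04,0,0,0]
    - [0.03,0,0.03,0,0,0]

```text
time_s: 29.52
eef_pos: [0.5219, 0.1298, 0.1042]
ee_rot: [[0.115, 0.993, 0.002], [0.993, -0.115, 0.001], [0.001, 0.002, -1.0]]
wrist_force: [-10.8, -3.1, 31.2]
gripper_width: 0.094
gripper_force: 63.7
```

```bash
python3 st.py
```

```text
29.525 [0.5219 0.1298 0.1042] F [-10.8  -3.1  31.2] M [-0.54  2.17  0.02] yaw 83.42 z [ 2.3e-03  6.0e-04 -1.0e+00] gw 0.094
to keyway in tool (units): [-0.019  0.023  0.264] q6 17.8
```

Call:
arm_command:
  rows:
    - [0.04,-0.02,0,0,0,0]
    - [-0.08,0,0,0,0,0]
    - [0.08,0,0,0,0,0]
    - [-0.08,0,0,0,0,0]
    - [0.04,0,0,0,0,0]

```text
time_s: 30.15
eef_pos: [0.5216, 0.1299, 0.104]
ee_rot: [[0.115, 0.993, 0.003], [0.993, -0.115, 0.001], [0.001, 0.003, -1.0]]
wrist_force: [-4.3, -2.9, 21.7]
gripper_width: 0.095
gripper_force: 62.4
```

```bash
python3 st.py
```

```text
30.15 [0.5216 0.1299 0.104 ] F [-4.3 -2.9 21.7] M [-0.57  0.95 -0.04] yaw 83.42 z [ 3.4e-03  7.0e-04 -1.0e+00] gw 0.095
to keyway in tool (units): [-0.02   0.031  0.258] q6 17.8
```

Call:
arm_command:
  rows:
    - [0.02,-0.02,0.01,0,0,0]
    - [-0.1,0,0.01,0,0,0]
    - [0.1,0,0.01,0,0,0]
    - [-0.1,0,0.01,0,0,0]
    - [0.06,0,0.01,0,0,0]

```text
time_s: 30.78
eef_pos: [0.521, 0.1293, 0.1015]
ee_rot: [[0.115, 0.993, 0.003], [0.993, -0.115, 0.0], [0.001, 0.003, -1.0]]
wrist_force: [0.9, -4.2, 11.7]
gripper_width: 0.093
gripper_force: 61.1
```

```bash
python3 st.py
```

```text
30.775 [0.521  0.1293 0.1015] F [ 0.9 -4.2 11.7] M [-0.89 -0.33  0.05] yaw 83.42 z [ 3.2e-03  4.0e-04 -1.0e+00] gw 0.093
to keyway in tool (units): [0.004 0.051 0.172] q6 17.8
```

Call:
arm_command:
  rows:
    - [0.03,0,0.02,0,0,0]
    - [-0.1,0,0.02,0,0,0]
    - [0.1,0,0.02,0,0,0]
    - [-0.1,0,0.02,0,0,0]
    - [0.06,0,0.02,0,0,0]

```text
time_s: 31.4
eef_pos: [0.5204, 0.129, 0.0979]
ee_rot: [[0.115, 0.993, 0.002], [0.993, -0.115, 0.0], [0.0, 0.002, -1.0]]
wrist_force: [0.8, -3.6, 4.9]
gripper_width: 0.095
gripper_force: 60.0
```

```bash
python3 st.py
```

```text
31.4 [0.5204 0.129  0.0979] F [ 0.8 -3.6  4.9] M [-0.76 -0.19 -0.04] yaw 83.42 z [ 1.6e-03  2.0e-04 -1.0e+00] gw 0.095
to keyway in tool (units): [0.016 0.069 0.052] q6 17.8
```

Call:
arm_command:
  rows:
    - [0.03,0,0.02,0,0,0]
    - [-0.06,0,0.02,0,0,0]
    - [0.06,0,0.02,0,0,0]
    - [-0.03,0,0.01,0,0,0]
    - [0,0,0,0,0,0]

```text
time_s: 32.02
eef_pos: [0.5205, 0.1289, 0.0962]
ee_rot: [[0.115, 0.993, 0.002], [0.993, -0.115, 0.0], [0.0, 0.002, -1.0]]
wrist_force: [-0.5, 1.3, 12.0]
gripper_width: 0.097
gripper_force: 61.2
```

```bash
python3 st.py
```

```text
32.025 [0.5205 0.1289 0.0962] F [-0.5  1.3 12. ] M [ 0.09  0.11 -0.04] yaw 83.42 z [ 2.e-03  2.e-04 -1.e+00] gw 0.097
to keyway in tool (units): [ 0.017  0.065 -0.002] q6 17.8
```

Call:
arm_command:
  rows:
    - [0.03,0,0.02,0,0,0]
    - [-0.06,0,0.02,0,0,0]
    - [0.03,0,0,0,0,0]
    - [0,0,0,0,0,0]

```text
time_s: 32.52
eef_pos: [0.5208, 0.129, 0.096]
ee_rot: [[0.115, 0.993, 0.003], [0.993, -0.115, 0.0], [0.001, 0.003, -1.0]]
wrist_force: [-4.0, 0.9, 20.1]
gripper_width: 0.099
gripper_force: 62.5
```

```bash
python3 st.py
```

```text
32.525 [0.5208 0.129  0.096 ] F [-4.   0.9 20.1] M [-0.12  0.67 -0.05] yaw 83.42 z [ 2.9e-03  2.0e-04 -1.0e+00] gw 0.099
to keyway in tool (units): [ 0.013  0.056 -0.01 ] q6 17.8
```

Call:
arm_command:
  rows:
    - [0,0,-0.02,0,0,0.5]
    - [0,0,0,0,0,0.5]
    - [0,0,0,0,0,0.5]
    - [0,0,0,0,0,0.5]
    - [0,0,0,0,0,0.5]

```text
time_s: 33.15
eef_pos: [0.5209, 0.129, 0.0961]
ee_rot: [[0.526, 0.85, 0.003], [0.85, -0.526, 0.0], [0.002, 0.002, -1.0]]
wrist_force: [1.1, 2.6, 13.5]
gripper_width: 0.092
gripper_force: 61.5
```

```bash
python3 st.py
```

```text
33.15 [0.5209 0.129  0.0961] F [ 1.1  2.6 13.5] M [ 0.22 -0.01  0.06] yaw 58.26 z [ 3.1e-03  4.0e-04 -1.0e+00] gw 0.092
to keyway in tool (units): [ 0.033  0.042 -0.006] q6 42.9
```

Call:
arm_command:
  rows:
    - [0,0,0,0,0,0.6]
    - [0,0,0,0,0,0.6]
    - [0,0,0,0,0,0.6]
    - [0,0,0,0,0,0.6]
    - [0,0,0,0,0,0.6]

```text
time_s: 33.78
eef_pos: [0.521, 0.1291, 0.0961]
ee_rot: [[0.881, 0.473, 0.003], [0.473, -0.881, 0.0], [0.003, 0.001, -1.0]]
wrist_force: [1.2, 1.5, 13.7]
gripper_width: 0.092
gripper_force: 61.4
```

```bash
python3 st.py
```

```text
33.775 [0.521  0.1291 0.0961] F [ 1.2  1.5 13.7] M [ 0.32 -0.03  0.09] yaw 28.23 z [ 3.2e-03  5.0e-04 -1.0e+00] gw 0.092
to keyway in tool (units): [ 0.047  0.021 -0.005] q6 73.0
```

Call:
arm_command:
  rows:
    - [0,0,0,0,0,0.8]
    - [0,0,0,0,0,0.8]
    - [0,0,0,0,0,0.8]
    - [0,0,0,0,0,0.7]
    - [0,0,0,0,0,0.7]

```text
time_s: 34.4
eef_pos: [0.521, 0.129, 0.0961]
ee_rot: [[0.985, -0.17, 0.003], [-0.17, -0.985, 0.0], [0.003, -0.001, -1.0]]
wrist_force: [1.8, 1.7, 13.5]
gripper_width: 0.097
gripper_force: 61.5
```

Call:
arm_command:
  rows:
    - [0,0,0,0,0,0.2]
    - [0,0,0,0,0,0.2]
    - [0,0,0,0,0,0]

```text
time_s: 34.78
eef_pos: [0.521, 0.1291, 0.0962]
ee_rot: [[0.972, -0.235, 0.003], [-0.235, -0.972, 0.0], [0.003, -0.001, -1.0]]
wrist_force: [1.2, 1.7, 14.9]
gripper_width: 0.093
gripper_force: 61.5
```

```bash
python3 st.py
```

```text
34.775 [0.521  0.1291 0.0962] F [ 1.2  1.7 14.9] M [ 0.35 -0.15  0.1 ] yaw -13.61 z [ 3.3e-03  5.0e-04 -1.0e+00] gw 0.093
to keyway in tool (units): [ 0.048 -0.016 -0.004] q6 114.8
```

Call:
arm_command:
  rows:
    - [0,0,0,0,0,0.2]
    - [0,0,0,0,0,0]
    - [0,0,0,0,0,0]

```text
time_s: 35.15
eef_pos: [0.521, 0.1291, 0.0962]
ee_rot: [[0.963, -0.269, 0.003], [-0.269, -0.963, 0.0], [0.003, -0.001, -1.0]]
wrist_force: [1.7, 1.7, 14.1]
gripper_width: 0.093
gripper_force: 61.5
```

```bash
python3 st.py
```

```text
35.15 [0.521  0.1291 0.0962] F [ 1.7  1.7 14.1] M [ 0.38 -0.13  0.15] yaw -15.58 z [ 3.3e-03  5.0e-04 -1.0e+00] gw 0.093
to keyway in tool (units): [ 0.047 -0.018 -0.004] q6 116.8
```

Call:
arm_command:
  rows:
    - [0,0,0,0,0,0.2]
    - [0,0,0,0,0,0]
    - [0,0,0,0,0,0]

```text
time_s: 35.52
eef_pos: [0.521, 0.1291, 0.0962]
ee_rot: [[0.953, -0.302, 0.003], [-0.302, -0.953, 0.001], [0.003, -0.001, -1.0]]
wrist_force: [1.6, 2.2, 14.2]
gripper_width: 0.095
gripper_force: 61.5
```

```bash
python3 st.py
```

```text
35.525 [0.521  0.1291 0.0962] F [ 1.6  2.2 14.2] M [ 0.42 -0.1   0.26] yaw -17.57 z [ 3.3e-03  5.0e-04 -1.0e+00] gw 0.095
to keyway in tool (units): [ 0.047 -0.02  -0.004] q6 118.8
```

Call:
arm_command:
  rows:
    - [0,0,0,0,0,0.2]
    - [0,0,0,0,0,0]
    - [0,0,0,0,0,0]
    - [0,0,0,0,0,0]

```text
time_s: 36.02
eef_pos: [0.521, 0.1291, 0.0962]
ee_rot: [[0.942, -0.335, 0.003], [-0.335, -0.942, 0.0], [0.003, -0.002, -1.0]]
wrist_force: [1.5, 2.2, 14.1]
gripper_width: 0.095
gripper_force: 61.6
```

```bash
python3 st.py; python3 - <<'E'
from rig import *
from h import *
import cv2
b=read_camera("scene");cv2.imwrite("pics/sc2.png",b)
t=read_camera("top");cv2.imwrite("pics/top2.png",t)
o=np.hstack([cv2.resize(b[200:380,290:530],(480,360),interpolation=cv2.INTER_CUBIC),cv2.resize(t[120:255,70:190],(320,360))])
cv2.imwrite("pics/m8.png",o)
E
```

```text
36.025 [0.521  0.1291 0.0962] F [ 1.5  2.2 14.1] M [ 0.34 -0.15  0.21] yaw -19.57 z [ 3.4e-03  5.0e-04 -1.0e+00] gw 0.095
to keyway in tool (units): [ 0.046 -0.02  -0.004] q6 120.8
```

View pics/m8.png

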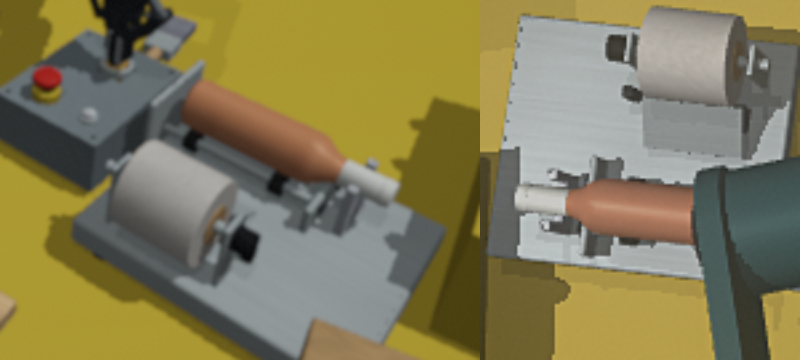

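Call:
arm_command:
  rows:
    - [0,0,0,0,0,0.2]
    - [0,0,0,0,0,0]
    - [0,0,0,0,0,0]

```text
time_s: 36.5
eef_pos: [0.521, 0.1291, 0.0962]
ee_rot: [[0.93, -0.367, 0.003], [-0.367, -0.93, 0.0], [0.003, -0.002, -1.0]]
wrist_force: [1.4, 2.0, 14.3]
gripper_width: 0.094
gripper_force: 61.6
```

```bash
python3 - <<'E'
from rig import *
import numpy as np
m=[]
for i in range(6):
    read_camera("wrist");s=observe();m.append(s["moment"][2])
print(np.round(m,3),np.mean(m),s["wrist_force"],s["eef_pos"],s["time_s"])
E
```

```text
[0.397 0.44  0.383 0.392 0.394 0.41 ] 0.4026048002360141 [ 2.14408046  1.97812312 14.08574192] [0.52097844 0.12906242 0.09617554] 36.8
```

Call:
arm_command:
  rows:
    - [0,0,0,0,0,0.2]
    - [0,0,0,0,0,0]
    - [0,0,0,0,0,0]

```text
time_s: 37.17
eef_pos: [0.5207, 0.1291, 0.0961]
ee_rot: [[0.917, -0.4, 0.003], [-0.4, -0.917, 0.001], [0.002, -0.002, -1.0]]
wrist_force: [-0.8, 1.9, 14.8]
gripper_width: 0.097
gripper_force: 61.8
```

```bash
python3 - <<'E'
from rig import *
import numpy as np
m=[]
for i in range(6):
    read_camera("wrist");s=observe();m.append(s["moment"][2])
print(np.round(m,3),np.mean(m),s["wrist_force"],s["eef_pos"],s["time_s"])
E
```

```text
[0.365 0.307 0.364 0.332 0.311 0.323] 0.3337101754939744 [-0.93085593  1.29950011 15.75130807] [0.52071351 0.12911914 0.0961107 ] 37.475
```

```bash
python3 -c "
from rig import *
print(job_done())"
```

```text
the job is handed in; nothing more can be done
None
```

The bottle lies level on the rollers with its neck in the fork, and the key is fully home, turned clockwise to the stop and still held there. I handed the job in at about 37.5 s; no verdict came back.

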